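# Refit the washed burner caps, turn the gas back on and sniff each burner

## Task

The hob has been stripped for washing: put every burner cap that is on the drying mat back on the burner it belongs to, pressed fully home and flush (caps not on the mat are still soaking: leave their burners bare), and only then turn the gas cock beside the hob fully open. Then take the gas detector from its stand and check every refitted burner, going round the hob clockwise from the front-left one: hold the nose steady, pointing straight down, a centimetre or two above the middle of the cap for three seconds, never touching hob or caps with it. Finally lay the detector back in its stand the way it lay, leave the gas on and the caps home, and do not disturb the mug or the screwdriver.

Things in the scene. Friction and masses are not known exactly. Their poses are not given: they have to be found in the camera images.
- hob: Fixed steel gas hob, 420 (x) by 440 (y) mm, 40 mm high; origin under its centre, -x its front (tap knobs, all off, reach 22 mm out), +y its left. Burners 85 mm to front or rear and 105 mm to the side of the middle: small front left, medium rear left, large rear right, long front right. The gas pipe leaves the middle of the right side along -y, 24 mm up.
- cap_small: Dark steel burner cap, small round, right way up on the drying mat left of the hob; may be absent (still soaking). A spigot 28 mm across, 8 mm deep, below a flange 44 mm across, 10 mm thick: grip it by the flange. Origin: centre of the spigot's underside; z up. Belongs on the small burner, spigot in the recess, flange on the crown.
- cap_medium: Dark steel burner cap, medium round, right way up on the drying mat left of the hob; may be absent (still soaking). A spigot 40 mm across, 8 mm deep, below a flange 56 mm across, 10 mm thick: grip it by the flange. Origin: centre of the spigot's underside; z up. Belongs on the medium burner, spigot in the recess, flange on the crown.
- cap_large: Dark steel burner cap, large round, right way up on the drying mat left of the hob; may be absent (still soaking). A spigot 52 mm across, 8 mm deep, below a flange 68 mm across, 10 mm thick: grip it by the flange. Origin: centre of the spigot's underside; z up. Belongs on the large burner, spigot in the recess, flange on the crown.
- cap_long: Dark steel burner cap, long, right way up on the drying mat left of the hob; may be absent (still soaking). A spigot 90 by 22 mm, 8 mm deep, below a flange 108 (its x) by 40 mm (its y), 10 mm thick: grip it by the flange. Origin: centre of the spigot's underside; z up. Belongs on the long burner, its x along the hob's y, either way round, spigot in the recess, flange on the crown.
- burner_small (a point): Centre of the small (front left) burner's open mouth, level with the crown's top, 20 mm above the hob top, 60 mm above the worktop. Fixed aluminium crown 40 mm across, 32 mm inside; recess 9 mm deep, 4 mm wider overall than the cap's spigot. A cap fully home has its origin 8 mm below this point, its top 10 mm above.
- burner_medium (a point): Centre of the medium (rear left) burner's open mouth, level with the crown's top, 20 mm above the hob top, 60 mm above the worktop. Fixed aluminium crown 52 mm across, 44 mm inside; recess 9 mm deep, 4 mm wider overall than the cap's spigot. A cap fully home has its origin 8 mm below this point, its top 10 mm above.
- burner_large (a point): Centre of the large (rear right) burner's open mouth, level with the crown's top, 20 mm above the hob top, 60 mm above the worktop. Fixed aluminium crown 64 mm across, 56 mm inside; recess 9 mm deep, 4 mm wider overall than the cap's spigot. A cap fully home has its origin 8 mm below this point, its top 10 mm above.
- burner_long (a point): Centre of the long (front right) burner's open mouth, level with the crown's top, 20 mm above the hob top, 60 mm above the worktop. Fixed aluminium crown 104 (along the hob's y) by 36 mm, 94 by 26 mm inside; recess 9 mm deep, 4 mm wider overall than the cap's spigot. A cap fully home has its origin 8 mm below this point, its top 10 mm above.
- cock (a joint): Lever of the gas cock right of the hob, vertical axis, rad: 0 = shut (across the pipe, pointing to the hob's front, -x), 1.57 = fully open (in line with the pipe, pointing at the hob, +y). Opens clockwise seen from above, hard stops at both ends; stays where left (friction 0.15 N m, about 3 N at the grip).
- cock_grip (a point): Centre of the lever's black sleeve, 48 mm long along the lever, 14 mm wide, 14 mm high, 52 mm from the turning axis, 65 mm above the worktop; moves with the lever.
- cock_axis (a point): Point on the lever's vertical turning axis, at the height of the sleeve's centre, 70 mm right of the hob's side.
- detector: Hand-held gas detector: grey body 130 (x) by 32 (y) by 30 (z) mm; a thin steel probe runs on from its +x end and bends down to a black sensor nose 16 mm thick. Origin: centre of the body's underside. About 0.25 kg, balanced within 15 mm of the body's middle. Starts level in its stand, underside 55 mm above the worktop.
- detector_tip (a point): Lower end of the detector's sensor nose: 120 mm ahead (+x) of the body's origin and 35 mm below its underside; the nose points along the detector's -z.
- stand: Fixed black stand of the detector, foot 130 by 80 by 12 mm, origin under its centre. Two posts at x = -45 and +45 mm, 14 mm thick, saddles 55 mm above the worktop between cheeks up to 73 mm, 38 mm apart. The detector lies across both along the stand's x, origin at x 0, y 0, z 55 mm, nose beyond the +x end; free between the posts for the fingers.
- mug: White mug, 80 mm across, 95 mm high, right of the hob towards its rear; leave alone. Origin under its centre.
- screwdriver: Black-handled screwdriver, 190 mm long, lying at the front right; leave alone. Origin under its middle.
There are look-alikes about, which are no part of the job. Leave any orange look-alike of the cap_small alone.

How it is judged:
On the way, in this order (a step that is already met when the one before it is completed fails the run):
1. every cap present is fully home on its own burner, the gas still shut (horizontal distance between cap_small and burner_small below 0.005 m and z of cap_small in the frame of burner_small below -0.0055 m and angle between each of cap_small, cap_medium, cap_large, cap_long's own z axis and vertical below 0.08 rad and horizontal distance between cap_medium and burner_medium below 0.005 m and z of cap_medium in the frame of burner_medium below -0.0055 m and horizontal distance between cap_large and burner_large below 0.005 m and z of cap_large in the frame of burner_large below -0.0055 m and horizontal distance between cap_long and burner_long below 0.005 m and z of cap_long in the frame of burner_long below -0.0055 m and value of joint cock below 0.35 rad), for 0.2 s.
2. the gas cock is fully open (value of joint cock above 1.42 rad), for 0.2 s.
3. the detector's nose is held steady, pointing down, 2 to 32 mm above the middle of the front-left burner's seated cap for 2 s (skipped if that cap is absent) (horizontal distance between detector_tip and cap_small below 0.016 m and z of detector_tip in the frame of cap_small between 0.02 and 0.05 m and angle between the z axis of detector and the z axis of cap_small, either way round below 0.3 rad and horizontal distance between cap_small and burner_small below 0.005 m and z of cap_small in the frame of burner_small below -0.0055 m and angle between cap_small's own z axis and vertical below 0.08 rad), for 2 s.
4. the detector's nose is held steady, pointing down, 2 to 32 mm above the middle of the rear-left burner's seated cap for 2 s (skipped if that cap is absent) (horizontal distance between detector_tip and cap_medium below 0.016 m and z of detector_tip in the frame of cap_medium between 0.02 and 0.05 m and angle between the z axis of detector and the z axis of cap_medium, either way round below 0.3 rad and horizontal distance between cap_medium and burner_medium below 0.005 m and z of cap_medium in the frame of burner_medium below -0.0055 m and angle between cap_medium's own z axis and vertical below 0.08 rad), for 2 s.
5. the detector's nose is held steady, pointing down, 2 to 32 mm above the middle of the rear-right burner's seated cap for 2 s (skipped if that cap is absent) (horizontal distance between detector_tip and cap_large below 0.016 m and z of detector_tip in the frame of cap_large between 0.02 and 0.05 m and angle between the z axis of detector and the z axis of cap_large, either way round below 0.3 rad and horizontal distance between cap_large and burner_large below 0.005 m and z of cap_large in the frame of burner_large below -0.0055 m and angle between cap_large's own z axis and vertical below 0.08 rad), for 2 s.
6. the detector's nose is held steady, pointing down, 2 to 32 mm above the middle of the front-right burner's seated cap for 2 s (skipped if that cap is absent) (horizontal distance between detector_tip and cap_long below 0.016 m and z of detector_tip in the frame of cap_long between 0.02 and 0.05 m and angle between the z axis of detector and the z axis of cap_long, either way round below 0.3 rad and horizontal distance between cap_long and burner_long below 0.005 m and z of cap_long in the frame of burner_long below -0.0055 m and angle between cap_long's own z axis and vertical below 0.08 rad), for 2 s.
At the end, for the whole second after the job is handed in: Each cap present is in its own burner (within 5 mm, spigot over 5.5 of 8 mm down, tilt under 0.08 rad); cock over 1.42 rad; detector at rest, level in both saddles of its stand, within 20 mm lengthwise and 6 mm sideways, nose at the +x end (horizontal distance between cap_small and burner_small below 0.005 m and z of cap_small in the frame of burner_small below -0.0055 m and angle between each of cap_small, cap_medium, cap_large, cap_long's own z axis and vertical below 0.08 rad and horizontal distance between cap_medium and burner_medium below 0.005 m and z of cap_medium in the frame of burner_medium below -0.0055 m and horizontal distance between cap_large and burner_large below 0.005 m and z of cap_large in the frame of burner_large below -0.0055 m and horizontal distance between cap_long and burner_long below 0.005 m and z of cap_long in the frame of burner_long below -0.0055 m and value of joint cock above 1.42 rad and x of detector in the frame of stand between -0.02 and 0.02 m and y of detector in the frame of stand between -0.006 and 0.006 m and z of detector in the frame of stand between 0.05 and 0.059 m and x of detector_tip in the frame of stand above 0.09 m and angle between detector's own z axis and vertical below 0.1 rad and linear speed of detector below 0.02 m/s); the robot touches nothing.
It fails at once if the mug or screwdriver was disturbed (moved over 25 mm) (distance of any of mug, screwdriver from where it was at the start of the episode above 0.025 m).
It fails at once if the detector was pushed against the hob or a cap (contact force between detector and hob above 1.5 N or contact force between detector and cap_small above 1.5 N or contact force between detector and cap_medium above 1.5 N or contact force between detector and cap_large above 1.5 N or contact force between detector and cap_long above 1.5 N).
Of cap_small, cap_medium, cap_large, cap_long only 3 to 4 are there at a start; the rules pass over those that are not, and their reading is None.
At some moment in a run one of cap_small, cap_medium, cap_large, cap_long may be knocked a few centimetres aside while the robot is not near it.
It also fails if it takes over 210 s, if anything falls off the work surface, if the arm or the gripper's body presses on something with over 40 N, if the wrist force passes 120 N, or if a joint passes its speed limit or range.

## Robot

A 6-joint arm with a two-finger parallel gripper is mounted at the origin on the work surface. World frame = base frame: x ahead of the robot, y to its left, z up, the work surface at z = 0. Lengths are in m, angles in rad, forces in N, time in s.
With the tool pointing down it reaches from about 0.375 to 0.975 m from the base axis. Payload 3.8 kg.
Tool frame: the origin (TCP) lies midway between the tips of the shut fingers; the grasp point (between the pads) lies 19 mm behind it; z points along the fingers, y is the direction in which the jaws open and shut (so a half turn about z gives the same grasp; the last joint's range is limited). The gripper opens to 85 mm and grips with 20 to 120 N. Pads are 22 mm wide; open, the fingers measure 114 mm over their backs; the gripper's body (76 mm by 85 mm) begins 54 mm behind the grasp point. The pads swing forward as they close: fully open they stand 13 mm farther back than shut.
Start: joints at [1.095, 0.264, 1.604, -0, 1.274, -0.037], TCP at [0.287, 0.611, 0.231] pointing down, gripper open.
Joint ranges: [-2.63, 2.63], [-0.94, 2.18], [0.31, 2.57], [-1.31, 4.45], [0, 2.66], [-2.55, 2.55]. Speed limits (rad/s): [2.57, 2.57, 3.14, 3.14, 3.14, 3.14].

## Interface

Orientations are given as a rotation vector (axis times angle).
In Python, from workcell import readout, read_camera, camera_params, bot gives the robot as it stands.
- The arm moves only by the tool apply_moves, never from a script. Its argument "plan" is a list that holds one entry, the list of rows, each a list of 7 numbers: the shift along the tool's x, y, z each as a share of 1000 mm, from -1 to 1, then the turn, a rotation vector about the tool's x, y, z each as a share of pi rad, from -1 to 1, then the gripper command: -1 is fully open, 1 is shut, values between are in proportion. A call has exactly 8 rows; each row is the pose to reach, as a shift and turn from the pose commanded when the call began, along the tool's axes at that moment, turning the shorter way round; what a row does not reach only later rows make up. A row lasts 1/12 s, in which the tool goes at most 41.7 mm and 7.16 degrees, less where a joint would pass 70% of its speed; a pose out of reach is approached as far as the arm can. A call with a number of a shift or a turn outside -1 to 1 is refused whole. A call with a gripper value outside its range is refused whole. The fingers move at their own pace and stop on an object; "force" is the grip in N (left out, the last holds). Time passes only in rows, so rows that repeat a pose let the fingers close, or fill a call up. It gives the time, the measured TCP pose, the force and the opening at its end, in the units of the state.
- readout.read_state(): the state, without advancing time (a new reading comes with each control period).
- read_camera(name): name is "scene" or "top"; returns the picture (480x640x3 uint8, red, green, blue); there is no depth.
- camera_params(name): a dict with "fovy" (degrees; the focal length in pixels is half the picture's height over the tangent of half this angle, whatever the lens; pixels are square), "cx", "cy" (the principal point, pixels), "k1" (the pictures are not rectified: a ray, as slopes to the right and down, at radius r is drawn at 1 + k1 r^2 times it, then the intrinsics apply), "rvec" (rotation vector, rad) and "tvec" (3), from world to camera coordinates, as OpenCV has them. Camera axes: x right, y down, z forward; pixel columns grow to the right and rows downward; lengths in m; the calibration is good to about 2 mm. A picture is of the moment at which its call begins. camera_params takes no time and is no camera call.
- bot.finish_job(): hands the job in, once; it reports no verdict.
The state is a dict: "time": time; "q": joint angles; "joint_vel": joint speeds; "joint_torque": joint torques, N m; "tool_pos": TCP position; "tcp_rot": TCP orientation; "wrist_force": force on the tool from outside, world axes, zero at the start; "torque": the same for the moment, N m; "width": opening from 0.0 (shut) to 1.0 (fully open).
Only numpy, scipy, OpenCV 4.12 (cv2) and the standard library are available. Lean on these libraries where they do the work, as an engineer would, in place of code of your own. Each camera call takes 0.05 s, during which the arm holds its last target.

## Working session

There is one attempt and no reset: what is moved stays moved. The work goes in short steps, Python scripts to look and compute and a tool call to move; the robot and the scene stay as the last step left them, time stands still between calls to the robot, and variables do not carry over. Pictures are saved under pics/ and viewed, and the job is handed in when it is done.

Besides the shell and the picture viewer there is one more tool, called after "Request:" as a command line: name --argument value ..., lists and objects as JSON in quotes. apply_moves: Moves the arm, as the interface text tells. Shift numbers are shares of 1000 mm and turn numbers shares of pi rad, none past 1 either way. Its arguments: {"type":"object","properties":{"plan":{"type":"array","items":{"type":"array","items":{"type":"array","items":{"type":"number","minimum":-1,"maximum":1}}}},"force":{"type":"number"}},"required":["plan"]}

```bash
ls; mkdir -p pics
python3 - <<'E'
from workcell import readout, read_camera, camera_params
import cv2
print(readout.read_state())
for n in("scene","top"):
    print(n,camera_params(n)); cv2.imwrite(f"pics/{n}0.png",read_camera(n)[:,:,::-1])
E
```

```text
pics
{'time': 0.0, 'q': array([ 1.09509777e+00,  2.64759665e-01,  1.60538429e+00, -3.50963023e-06,
        1.27368441e+00, -3.68828732e-02]), 'joint_vel': array([-0.00064081, -0.00108801,  0.00023919,  0.00021203, -0.00053661,
       -0.00272857]), 'joint_torque': array([ 1.57423219e-03, -5.15103614e+01, -3.67322659e+01,  2.49305085e-04,
        1.27053360e-02,  2.22078961e-05]), 'tool_pos': array([0.28644294, 0.61040081, 0.22995207]), 'tcp_rot': array([-0.68364835, -3.06572627,  0.00339787]), 'wrist_force': array([0.59875518, 0.31812274, 0.55103222]), 'torque': array([0.04276423, 0.01574129, 0.01778372]), 'width': 1.0012634436021859}
scene {'fovy': 43.461716315566, 'cx': 315.0387841094477, 'cy': 248.65527454873148, 'k1': 0.054238803559170504, 'rvec': array([ 0.68698937,  2.46560037, -1.34931436]), 'tvec': array([ 0.43652737, -0.0827305 ,  1.7504951 ])}
top {'fovy': 54.912710838104445, 'cx': 313.3539573004536, 'cy': 243.15972221907523, 'k1': 0.03887151073540924, 'rvec': array([ 2.15828553, -2.13655568,  0.15523163]), 'tvec': array([0.00337844, 0.49367183, 1.06224422])}
```

View pics/scene0.png

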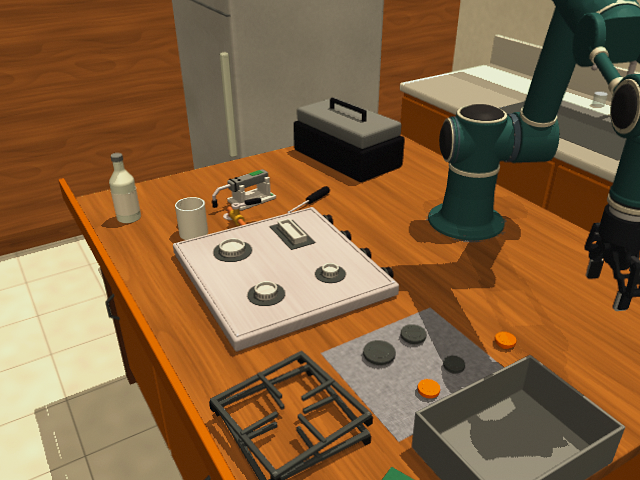

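View pics/top0.png

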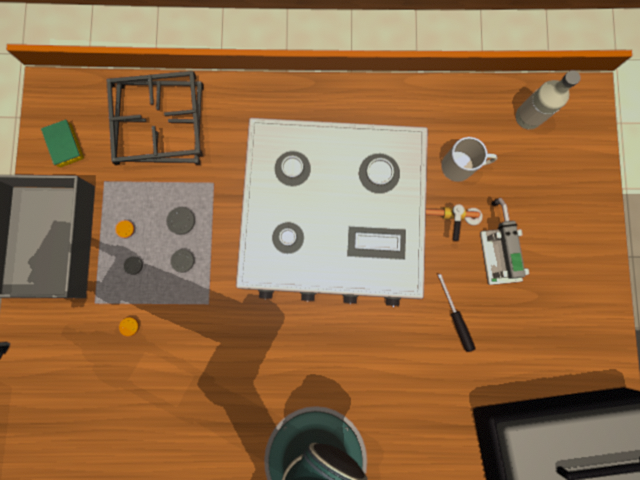

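The top view shows the drying mat with three dark round caps: (181,220), (183,260) and (133,265). Two orange look-alikes sit at (125,229) and (129,326). There is no long cap on the mat. Next I'll zoom in and measure.

```bash
cat > h.py <<'E'
import numpy as np, cv2
from scipy.spatial.transform import Rotation as R
from workcell import readout, read_camera, camera_params
def cam(n):
    p=camera_params(n); f=240/np.tan(np.radians(p['fovy']/2))
    K=np.array([[f,0,p['cx']],[0,f,p['cy']],[0,0,1]]); D=np.array([p['k1'],0,0,0,0.])
    return K,D,np.array(p['rvec'],float),np.array(p['tvec'],float)
def proj(n,P):
    K,D,r,t=cam(n); return cv2.projectPoints(np.array(P,float).reshape(-1,1,3),r,t,K,D)[0].reshape(-1,2)
def unproj(n,uv,z):
    K,D,r,t=cam(n); uv=np.array(uv,float).reshape(-1,1,2)
    s=cv2.undistortPointsIter(uv,K,D,None,None,(3,100,1e-12)).reshape(-1,2)
    Rm=cv2.Rodrigues(r)[0]; C=-Rm.T@t
    d=np.c_[s,np.ones(len(s))]@Rm
    z=np.broadcast_to(np.array(z,float),len(s))
    return C+d*((z-C[2])/d[:,2])[:,None]
def crop(n,x0,y0,x1,y1,k,fn,img=None):
    im=read_camera(n) if img is None else img
    cv2.imwrite(fn,cv2.resize(im[y0:y1,x0:x1,::-1],None,fx=k,fy=k,interpolation=cv2.INTER_CUBIC))
    return im
def st():
    s=readout.read_state(); print('t',round(s['time'],2),'pos',np.round(s['tool_pos'],4),'F',np.round(s['wrist_force'],1),'w',round(s['width'],3))
    return s
def plan(s,tp,yaw):
    """shift (share of m) in tool axes, turn (share of pi) from measured pose to target TCP with tool down, tool-y at world angle yaw"""
    R0=R.from_rotvec(s['tcp_rot']); yv=np.array([np.cos(yaw),np.sin(yaw),0]);z=np.array([0,0,-1.]);x=np.cross(yv,z)
    R1=R.from_matrix(np.c_[x,yv,z])
    return np.round(R0.inv().apply(np.array(tp)-s['tool_pos']),4), np.round((R0.inv()*R1).as_rotvec()/np.pi,4)
E
python3 - <<'E'
from h import *
im=read_camera("top")
cv2.imwrite('pics/top_b.png',im[:,:,::-1])
crop("top",90,170,220,340,4,'pics/mat.png',im)
crop("top",235,110,435,310,3,'pics/hob.png',im)
crop("top",420,180,540,370,3.,'pics/right.png',im)
s=readout.read_state(); print(R.from_rotvec(s['tcp_rot']).as_matrix().round(3))
hsv=cv2.cvtColor(im,cv2.COLOR_RGB2HSV)
for nm,uv,z in [('L',(181,220),.018),('M',(183,260),.018),('S',(133,265),.018)]:
    print(nm,unproj('top',uv,z))
E
```

```text
[[-0.905  0.425 -0.001]
 [ 0.425  0.905 -0.002]
 [ 0.    -0.002 -1.   ]]
L [[0.54954554 0.32963061 0.018     ]]
M [[0.45221471 0.31994242 0.018     ]]
S [[0.4391561  0.43754847 0.018     ]]
```

View pics/mat.png

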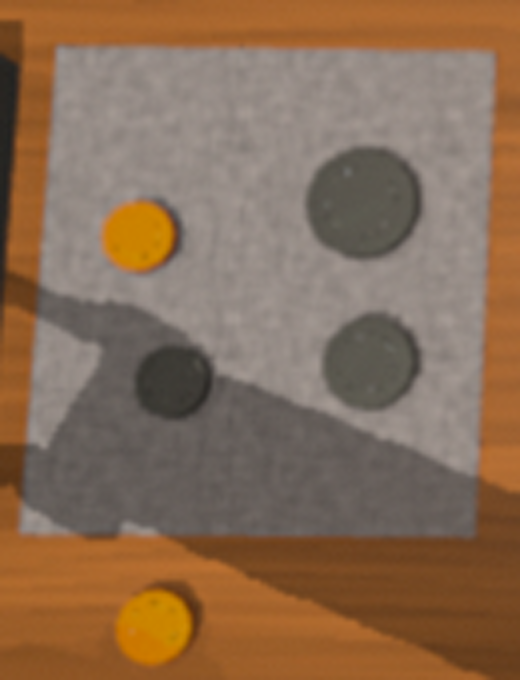

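View pics/hob.png

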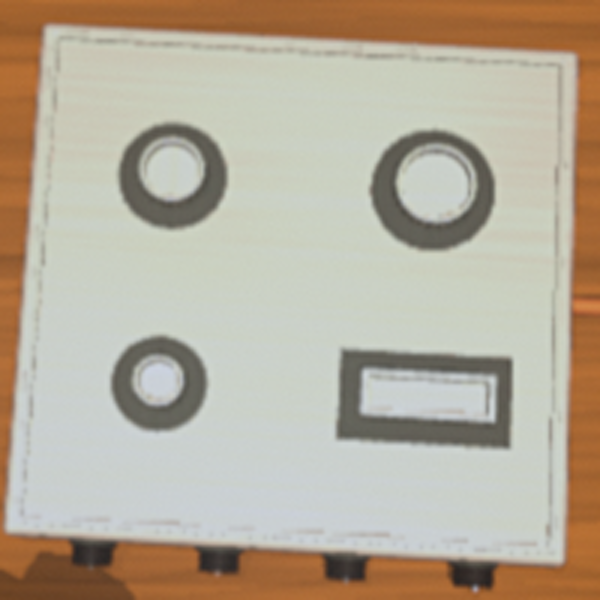

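View pics/right.png

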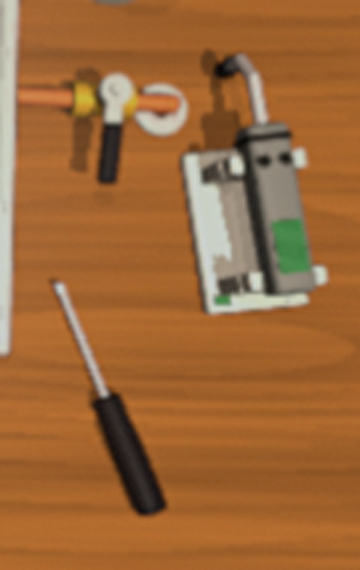

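Run:
```python
from h import *
from scipy.optimize import least_squares
im=cv2.imread('pics/top_b.png'); hsv=cv2.cvtColor(im,cv2.COLOR_BGR2HSV); g=cv2.cvtColor(im,cv2.COLOR_BGR2GRAY)
m=((hsv[...,1]<60)&(hsv[...,2]>150)).astype(np.uint8); 
n,l,stt,c=cv2.connectedComponentsWithStats(m)
i=l[200,330]; mm=(l==i).astype(np.uint8); cs=max(cv2.findContours(mm,0,1)[0],key=cv2.contourArea)[:,0].astype(float)
print(stt[i])
# line fits by sides
q=cv2.approxPolyDP(cs.astype(np.int32)[:,None],8,True)[:,0]; print(q.tolist())
def line(a,b):
    a=np.array(a,float);b=np.array(b,float);d=b-a;L=np.hypot(*d);d/=L;nn=np.array([-d[1],d[0]])
    s=(cs-a)@d;e=(cs-a)@nn;k=(s>.1*L)&(s<.9*L)&(abs(e)<3)
    v=cv2.fitLine(cs[k].astype(np.float32),cv2.DIST_HUBER,0,.01,.01).ravel();return v
cr=[]
o=[tuple(x) for x in q[:4]]
o=sorted(o,key=lambda p:np.arctan2(p[1]-210,p[0]-335)) # TL,TR,BR,BL
ls=[line(o[k],o[(k+1)%4]) for k in range(4)]
for k in range(4):
    a,b=ls[k-1],ls[k]; A=np.c_[a[:2],-b[:2]]; t=np.linalg.solve(A,b[2:]-a[2:]); cr.append(a[2:]+t[0]*a[:2])
cr=np.array(cr); print('corners px',cr.round(2).tolist())
W=unproj('top',cr,.04); print(W.round(4)); print('sides',[np.linalg.norm(W[k]-W[k-1]).round(4) for k in range(4)])
# hob: TL=+x,+y ; TR=+x,-y ; BR=-x,-y; BL=-x,+y
M=np.array([[.21,.22],[.21,-.22],[-.21,-.22],[-.21,.22]])
def T(p,M): c,s=np.cos(p[2]),np.sin(p[2]); return np.array(p[:2])+M@np.array([[c,s],[-s,c]])
f=least_squares(lambda p:(T(p,M)-W[:,:2]).ravel(),[.6,0,0]); print('hob',f.x, (f.fun*1000).round(1))
B=np.array([[-.085,.105],[.085,.105],[.085,-.105],[-.085,-.105]])
b=T(f.x,B); print('burners S M L long',b.round(4))
print('mouth px',proj('top',np.c_[b,np.full(4,.06)]).round(1).tolist())
cv2.imwrite('pics/x.png',mm*255)
```

```text
[  237   118   190   180 26250]
[[251, 118], [237, 286], [422, 297], [426, 128]]
corners px [[250.0399932861328, 118.2699966430664], [425.7099914550781, 127.69999694824219], [422.3599853515625, 297.3999938964844], [236.27000427246094, 286.94000244140625]]
[[ 0.8009  0.1668  0.04  ]
 [ 0.7809 -0.2634  0.04  ]
 [ 0.3683 -0.246   0.04  ]
 [ 0.388   0.187   0.04  ]]
sides [np.float64(0.4133), np.float64(0.4306), np.float64(0.413), np.float64(0.4334)]
hob [ 0.58452273 -0.03890656 -0.04576323] [ 3.5  4.5  3.3 -4.9 -3.6 -3.1 -3.2  3.5]
burners S M L long [[ 0.5044  0.0699]
 [ 0.6742  0.0621]
 [ 0.6646 -0.1477]
 [ 0.4948 -0.1399]]
mouth px [[287.0, 236.8], [291.5, 166.2], [379.9, 171.0], [377.2, 241.8]]
```

Run:
```python
from h import *
b=np.array([[.5044,.0699],[.6742,.0621],[.6646,-.1477]]); r=[.016,.022,.028]; ro=[.02,.026,.032]
t=np.linspace(0,2*np.pi,60)
for cn,f,(x0,y0,x1,y1),k in [('top','pics/top_b.png',(235,110,435,310),4),('scene','pics/scene0.png',(170,200,400,350),3)]:
    im=cv2.imread(f)[y0:y1,x0:x1]; im=cv2.resize(im,None,fx=k,fy=k,interpolation=cv2.INTER_CUBIC)
    for c,a,o in zip(b,r,ro):
        for q,col in((a,(0,0,255)),(o,(255,0,0))):
            P=np.c_[c[0]+q*np.cos(t),c[1]+q*np.sin(t),np.full(60,.06)]
            p=(proj(cn,P)-[x0,y0]+.5)*k-.5
            cv2.polylines(im,[(p*8).round().astype(np.int32)],True,col,1,cv2.LINE_AA,3)
    cv2.imwrite(f'pics/ov_{cn}.png',im[:600,:800])
```

```text
(no output)
```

View pics/ov_top.png

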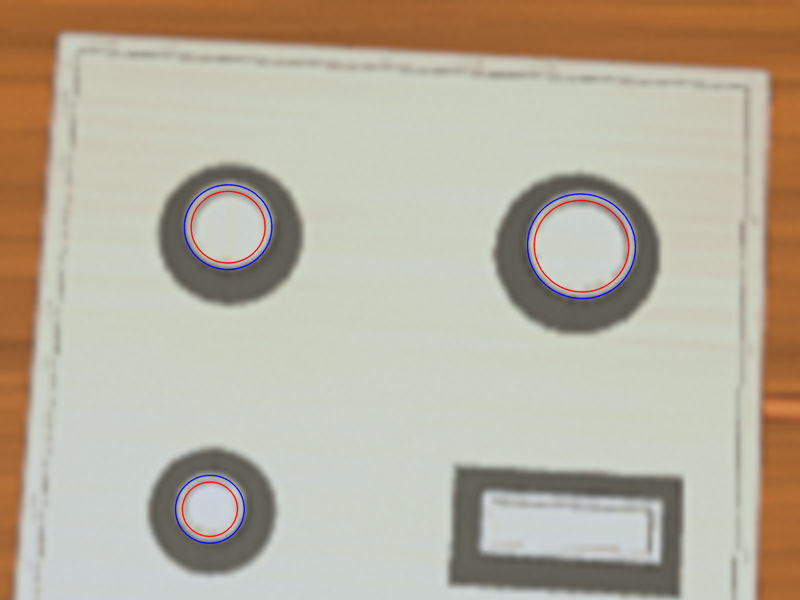

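View pics/ov_scene.png

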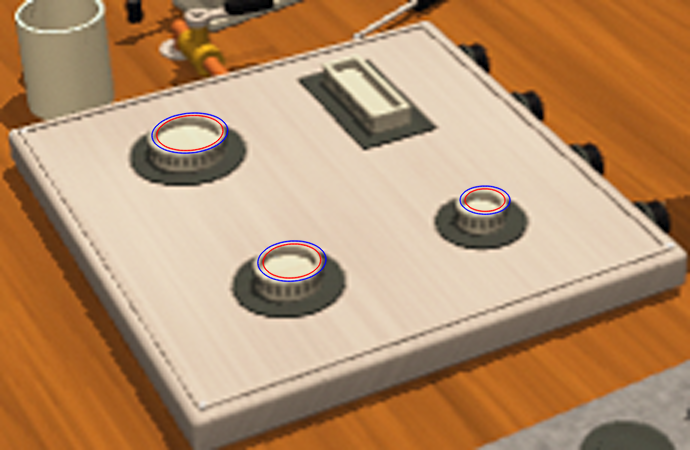

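Run:
```python
from h import *
for cn,f,seeds,bx in [('top','pics/top_b.png',{'L':(181,220),'M':(183,260),'S':(133,265)},30)]:
    im=cv2.imread(f); g=cv2.cvtColor(im,cv2.COLOR_BGR2GRAY).astype(float)
    for n,(u,v) in seeds.items():
        k=6; x0,y0=u-28,v-28; s=cv2.resize(g[y0:y0+56,x0:x0+56],None,fx=k,fy=k,interpolation=cv2.INTER_CUBIC)
        c=np.array([(u-x0+.5)*k,(v-y0+.5)*k]);
        if n=='S': cc=(172/4+90-.0,381/4+170); c=np.array([(cc[0]-x0)*k,(cc[1]-y0)*k])
        pts=[];rs=[]
        r0={'L':14,'M':11.5,'S':9.3}[n]
        for a in np.arange(0,2*np.pi,.05):
            rr=np.arange((r0-4)*k,(r0+4)*k,.5); q=c+rr[:,None]*[np.cos(a),np.sin(a)]
            pr=cv2.remap(cv2.GaussianBlur(s,(0,0),3).astype(np.float32),q[:,0].astype(np.float32),q[:,1].astype(np.float32),1).ravel()
            d=np.gradient(pr); j=np.argmax(d); 
            if d[j]>.3: pts.append(q[j])
        pts=np.array(pts,np.float32); e=cv2.fitEllipseDirect(pts); ce=np.array(e[0])/k+[x0,y0]-.5
        print(n,len(pts),'px',ce.round(2),'axes px',np.array(e[1])/k/1, 'world top z=.02',unproj('top',ce,.020).round(4), 'Dmm', (np.array(e[1])/k*(unproj('top',ce+[1,0],.02)-unproj('top',ce,.02))[0,1]*-1000).round(1))
```

```text
L 126 px [180.54 220.16] axes px [27.84226481 29.51809184] world top z=.02 [[0.5488 0.3301 0.02  ]] Dmm [66.9 70.9]
M 126 px [182.35 260.03] axes px [23.44086711 25.36635335] world top z=.02 [[0.4519 0.3209 0.02  ]] Dmm [55.6 60.2]
S 126 px [133.08 264.34] axes px [18.43023554 21.14010874] world top z=.02 [[0.4405 0.4367 0.02  ]] Dmm [43.3 49.7]
```

Choices by description (dark, on the mat, by diameter):
- **Large:** (180.5,220), measured 68 mm.
- **Medium:** (182,260), measured 56 mm.
- **Small:** (133,264), measured 44 mm.
- **Rejected:** the orange look-alikes at (125,229) and (129,326).

The close crop confirms all three, and the long cap is absent. I'll start with the large cap.

Run:
```python
from h import *
s=st(); print(plan(s,(.5488,.3301,.10),.785)); print(s['q'].round(2))
```

```text
t 0.15 pos [0.2865 0.6106 0.2302] F [-0.2  0.2 -0.3] w 0.998
(array([-0.3566, -0.1422,  0.1304]), array([-6.000e-04,  1.000e-04,  1.104e-01]))
[ 1.1   0.26  1.61  0.    1.27 -0.04]
```

Request:
apply_moves --plan '[[[-0.3566,-0.1422,0.1304,0,0,0.1104,-1],[-0.3566,-0.1422,0.1304,0,0,0.1104,-1],[-0.3566,-0.1422,0.1304,0,0,0.1104,-1],[-0.3566,-0.1422,0.1304,0,0,0.1104,-1],[-0.3566,-0.1422,0.1304,0,0,0.1104,-1],[-0.3566,-0.1422,0.1304,0,0,0.1104,-1],[-0.3566,-0.1422,0.1304,0,0,0.1104,-1],[-0.3566,-0.1422,0.1304,0,0,0.1104,-1]]]' --force 30

```text
time: 0.82
tool_pos: [0.5032, 0.379, 0.1232]
tcp_rot: [-1.202, -2.902, 0.0]
wrist_force: [1.1, 0.2, 0.4]
width: 1.007
```

Run:
```python
from h import *
s=st(); print(plan(s,(.5488,.3301,.06),.785)); print(s['q'].round(2))
```

```text
t 0.82 pos [0.5032 0.379  0.1232] F [1.1 0.2 0.4] w 1.007
(array([-0.0668, -0.0023,  0.0632]), array([-0.0001, -0.    ,  0.0001]))
[ 0.61  0.27  1.81  0.    1.07 -0.18]
```

Request:
apply_moves --plan '[[[-0.0668,-0.0023,0.0632,0,0,0,-1],[-0.0668,-0.0023,0.0632,0,0,0,-1],[-0.0668,-0.0023,0.0632,0,0,0,-1],[-0.0668,-0.0023,0.0632,0,0,0,-1],[-0.0668,-0.0023,0.0632,0,0,0,-1],[-0.0668,-0.0023,0.0632,0,0,0,-1],[-0.0668,-0.0023,0.0632,0,0,0,-1],[-0.0668,-0.0023,0.0632,0,0,0,-1]]]'

```text
time: 1.48
tool_pos: [0.5483, 0.3336, 0.0627]
tcp_rot: [1.199, 2.902, 0.004]
wrist_force: [-0.7, 1.1, -0.5]
width: 1.001
```

Run:
```python
from h import *
s=st(); print(plan(s,(.5488,.3301,.0),.785)); print(s['q'].round(2))
im=read_camera('top'); crop('top',90,150,290,300,4,'pics/g1.png',im)
im=read_camera('scene'); crop('scene',320,280,520,430,4,'pics/g1s.png',im)
```

```text
t 1.48 pos [0.5483 0.3336 0.0627] F [-0.7  1.1 -0.5] w 1.001
(array([-0.0028, -0.0023,  0.0627]), array([0.0009, 0.0002, 0.0007]))
[ 0.51  0.35  1.83  0.    0.96 -0.28]
```

View pics/g1s.png

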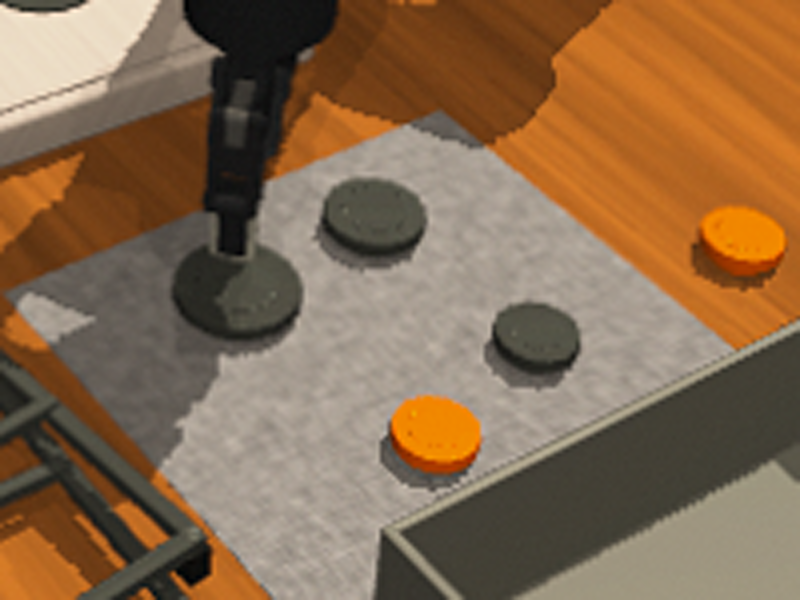

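View pics/g1.png

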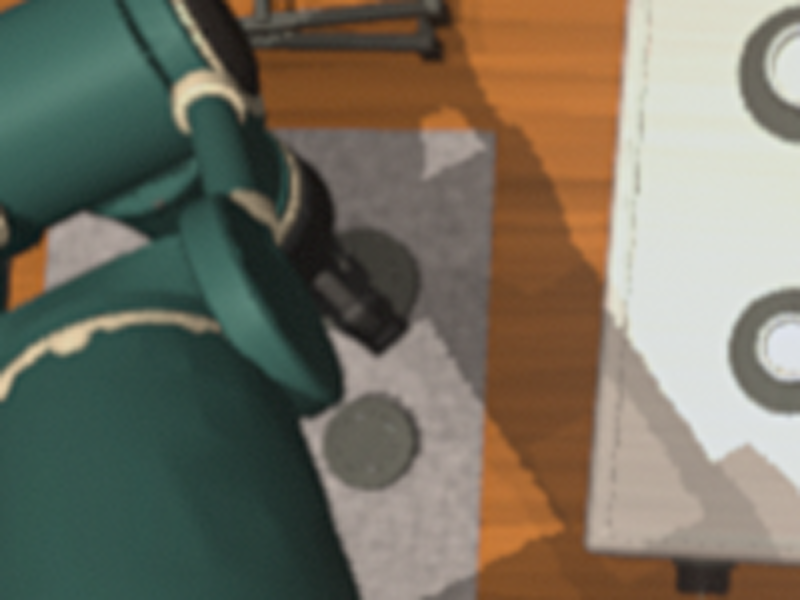

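Request:
apply_moves --plan '[[[-0.0028,-0.0023,0.03,0,0,0,-1],[-0.0028,-0.0023,0.045,0,0,0,-1],[-0.0028,-0.0023,0.055,0,0,0,-1],[-0.0028,-0.0023,0.062,0,0,0,-1],[-0.0028,-0.0023,0.062,0,0,0,-1],[-0.0028,-0.0023,0.062,0,0,0,1],[-0.0028,-0.0023,0.062,0,0,0,1],[-0.0028,-0.0023,0.062,0,0,0,1]]]' --force 20

```text
time: 2.25
tool_pos: [0.5502, 0.3293, 0.0008]
tcp_rot: [1.202, 2.9, 0.005]
wrist_force: [0.8, 2.2, 2.4]
width: 0.785
```

Request:
apply_moves --plan '[[[0,0,0,0,0,0,1],[0,0,0,0,0,0,1],[0,0,0,0,0,0,1],[0,0,0,0,0,0,1],[0,0,0,0,0,0,1],[0,0,0,0,0,0,1],[0,0,0,0,0,0,1],[0,0,0,0,0,0,1]]]'

```text
time: 2.92
tool_pos: [0.5503, 0.3293, 0.0008]
tcp_rot: [1.202, 2.9, 0.005]
wrist_force: [0.6, 2.6, 6.2]
width: 0.784
```

Request:
apply_moves --plan '[[[0,0,-0.002,0,0,0,-1],[0,0,-0.002,0,0,0,-1],[0,0,-0.002,0,0,0,-1],[0,0,-0.002,0,0,0,-1],[0,0,-0.002,0,0,0.5,-1],[0,0,-0.002,0,0,0.5,-1],[0,0,-0.002,0,0,0.5,-1],[0,0,-0.002,0,0,0.5,-1]]]'

```text
time: 3.58
tool_pos: [0.5478, 0.3277, 0.0002]
tcp_rot: [-1.891, -2.508, 0.002]
wrist_force: [0.1, -1.0, 0.9]
width: 1.001
```

Run:
```python
from h import *
s=st(); print(plan(s,(.5503,.3293,.002),-.785)); print(s['q'].round(2))
```

```text
t 3.58 pos [5.478e-01 3.277e-01 2.000e-04] F [ 0.1 -1.   0.9] w 1.001
(array([ 0.0008,  0.0028, -0.0018]), array([-0.0004,  0.0004,  0.3387]))
[ 0.5   0.42  1.86 -0.    0.86  0.22]
```

Request:
apply_moves --plan '[[[0.0008,0.0028,-0.0018,0,0,0.3387,-1],[0.0008,0.0028,-0.0018,0,0,0.3387,-1],[0.0008,0.0028,-0.0018,0,0,0.3387,-1],[0.0008,0.0028,-0.0018,0,0,0.3387,-1],[0.0008,0.0028,-0.0018,0,0,0.3387,-1],[0.0008,0.0028,-0.0018,0,0,0.3387,-1],[0.0008,0.0028,-0.0018,0,0,0.3387,-1],[0.0008,0.0028,-0.0018,0,0,0.3387,-1]]]'

```text
time: 4.25
tool_pos: [0.5502, 0.3293, 0.002]
tcp_rot: [2.862, 1.295, -0.003]
wrist_force: [0.2, 0.4, -0.4]
width: 0.996
```

Run:
```python
from h import *
s=st(); print(plan(s,(.5503,.3293,.002),-.785)); print(s['q'].round(2))
```

```text
t 4.25 pos [0.5502 0.3293 0.002 ] F [ 0.2  0.4 -0.4] w 0.996
(array([ 0.    ,  0.0001, -0.    ]), array([-0.0001,  0.0005,  0.0204]))
[ 0.5   0.43  1.85 -0.    0.87  1.22]
```

Request:
apply_moves --plan '[[[0,0,0,0,0,0.02,-1],[0,0,0,0,0,0.02,1],[0,0,0,0,0,0.02,1],[0,0,0,0,0,0.02,1],[0,0,0,0,0,0.02,1],[0,0,0,0,0,0.02,1],[0,0,0,0,0,0.02,1],[0,0,0,0,0,0.02,1]]]' --force 40

```text
time: 4.92
tool_pos: [0.5508, 0.3298, 0.0028]
tcp_rot: [-2.897, -1.214, 0.0]
wrist_force: [-2.1, -0.1, 4.3]
width: 0.774
```

Request:
apply_moves --plan '[[[0,0,0,0,0,0,1],[0,0,-0.02,0,0,0,1],[0,0,-0.06,0,0,0,1],[0,0,-0.12,0,0,0,1],[0,0,-0.12,0,0,0,1],[0,0,-0.12,0,0,0,1],[0,0,-0.12,0,0,0,1],[0,0,-0.12,0,0,0,1]]]'

```text
time: 5.58
tool_pos: [0.5496, 0.3289, 0.1205]
tcp_rot: [2.897, 1.213, -0.005]
wrist_force: [-0.1, 0.1, -1.8]
width: 0.772
```

Run:
```python
from h import *
s=st(); print(plan(s,(.6646,-.1477,.12),-.785)); print(s['q'].round(2))
im=read_camera('scene'); crop('scene',280,200,480,350,4,'pics/g2s.png',im)
```

```text
t 5.58 pos [0.5496 0.3289 0.1205] F [-0.1  0.1 -1.8] w 0.772
(array([-0.2589,  0.4164,  0.001 ]), array([-0.0003,  0.001 ,  0.0023]))
[ 0.5   0.29  1.79 -0.    1.07  1.28]
```

View pics/g2s.png

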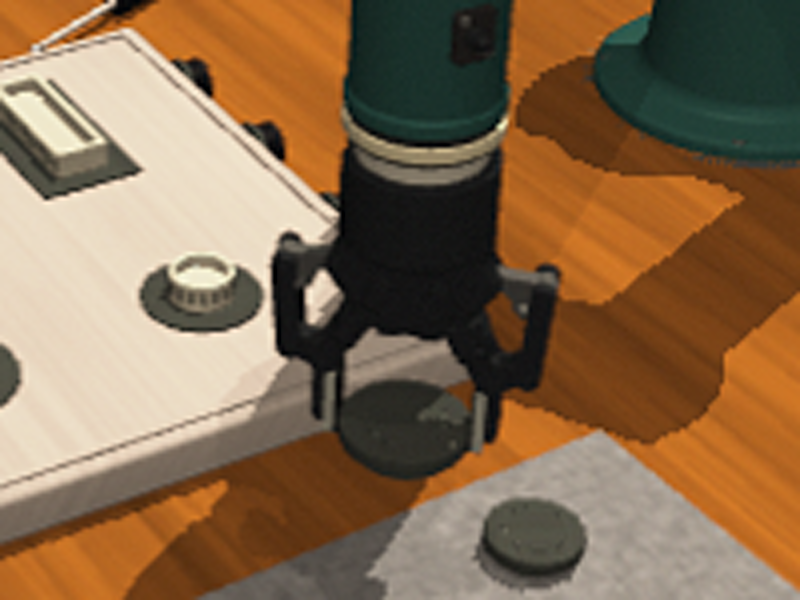

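Request:
apply_moves --plan '[[[-0.259,0.416,0.001,0,0,0,1],[-0.259,0.416,0.001,0,0,0,1],[-0.259,0.416,0.001,0,0,0,1],[-0.259,0.416,0.001,0,0,0,1],[-0.259,0.416,0.001,0,0,0,1],[-0.259,0.416,0.001,0,0,0,1],[-0.259,0.416,0.001,0,0,0,1],[-0.259,0.416,0.001,0,0,0,1]]]'

```text
time: 6.3
tool_pos: [0.627, 0.0037, 0.1188]
tcp_rot: [-2.896, -1.213, 0.007]
wrist_force: [1.6, -0.2, -2.2]
width: 0.774
```

Run:
```python
from h import *
s=st(); print(plan(s,(.6646,-.1477,.09),-.785)); print(s['q'].round(2))
```

```text
t 6.3 pos [0.627  0.0037 0.1188] F [ 1.6 -0.2 -2.2] w 0.774
(array([-0.0814,  0.1331,  0.0286]), array([-0.0012,  0.0011,  0.0024]))
[-0.03  0.27  1.82 -0.    1.06  0.74]
```

Request:
apply_moves --plan '[[[-0.081,0.133,0.0286,0,0,0,1],[-0.081,0.133,0.0286,0,0,0,1],[-0.081,0.133,0.0286,0,0,0,1],[-0.081,0.133,0.0286,0,0,0,1],[-0.081,0.133,0.0286,0,0,0,1],[-0.081,0.133,0.0286,0,0,0,1],[-0.081,0.133,0.0286,0,0,0,1],[-0.081,0.133,0.0286,0,0,0,1]]]'

```text
time: 6.97
tool_pos: [0.6658, -0.1439, 0.0919]
tcp_rot: [-2.895, -1.214, 0.003]
wrist_force: [0.3, 0.4, -1.0]
width: 0.773
```

Run:
```python
from h import *
s=st(); print(plan(s,(.6646,-.1477,.075),-.785)); print(s['q'].round(2))
im=read_camera('scene'); crop('scene',160,170,320,290,5,'pics/g3s.png',im)
im=read_camera('top'); crop('top',300,100,460,220,5,'pics/g3.png',im)
```

```text
t 6.97 pos [ 0.6658 -0.1439  0.0919] F [ 0.3  0.4 -1. ] w 0.773
(array([-0.0035,  0.0018,  0.0169]), array([-0.0008,  0.0003,  0.0026]))
[-0.25  0.39  1.71  0.    1.05  0.53]
```

View pics/g3s.png

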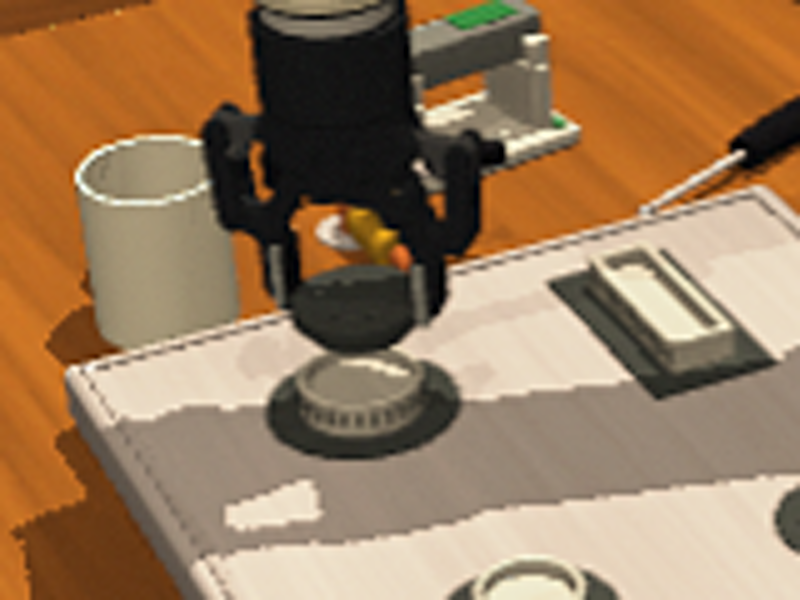

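View pics/g3.png

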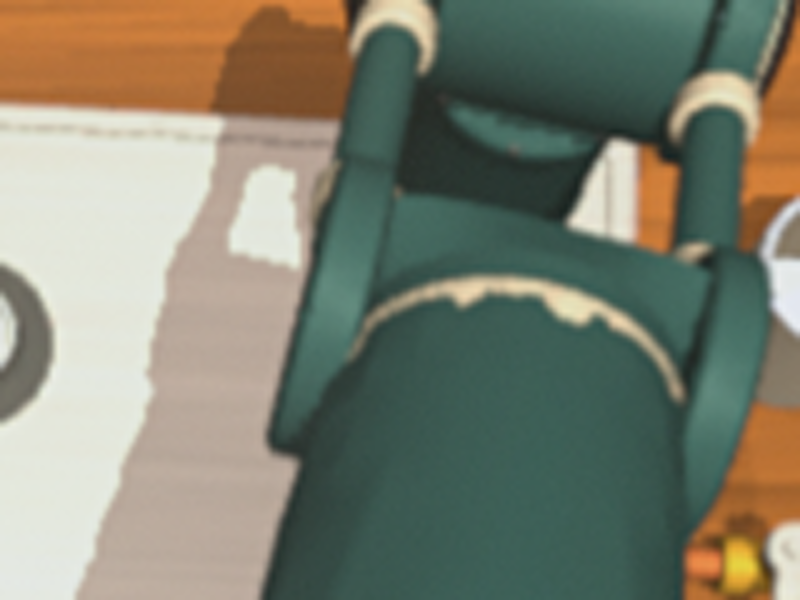

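Run:
```python
from h import *
s=st(); im0=read_camera('scene'); x0,y0,x1,y1=180,220,290,290;k=7
im=cv2.resize(im0[y0:y1,x0:x1,::-1],None,fx=k,fy=k,interpolation=cv2.INTER_CUBIC)
t=np.linspace(0,2*np.pi,80)
def circ(c,r,z,col):
    P=np.c_[c[0]+r*np.cos(t),c[1]+r*np.sin(t),np.full(80,z)]
    p=(proj('scene',P)-[x0,y0]+.5)*k-.5
    cv2.polylines(im,[(p*8).round().astype(np.int32)],True,col,1,cv2.LINE_AA,3)
c=s['tool_pos']
circ(c,.034,c[2]-.001+.018,(0,0,255)); circ(c,.034,c[2]-.001+.008,(0,0,255))
circ((.6646,-.1477),.032,.06,(255,0,0));circ((.6646,-.1477),.028,.06,(255,0,0))
cv2.imwrite('pics/g4.png',im)
u=proj('scene',[[.66,-.14,.06],[.67,-.14,.06],[.66,-.13,.06],[.66,-.14,.07]]); print((u[1:]-u[0]).round(2))
```

```text
t 7.07 pos [ 0.6665 -0.1437  0.093 ] F [ 0.3  0.6 -1.7] w 0.771
[[-3.6   1.1 ]
 [ 1.65  1.8 ]
 [-0.32 -3.32]]
```

View pics/g4.png

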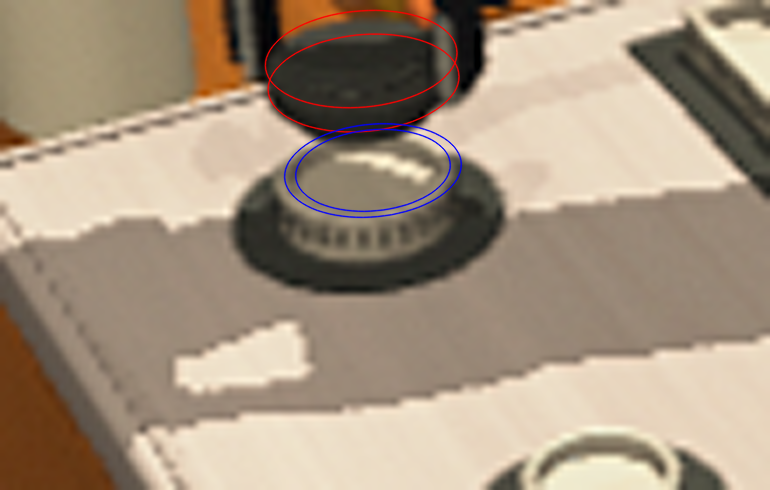

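Run:
```python
from h import *
s=st(); print(plan(s,(.6660,-.1485,.066),-.785))
```

```text
t 7.12 pos [ 0.6667 -0.1438  0.0934] F [-1.5 -0.7 -2.4] w 0.774
(array([-0.0039,  0.0028,  0.0274]), array([-0.0001,  0.    ,  0.0029]))
```

Request:
apply_moves --plan '[[[-0.004,0.003,0.015,0,0,0,1],[-0.004,0.003,0.0265,0,0,0,1],[-0.004,0.003,0.0265,0,0,0,1],[-0.004,0.003,0.0265,0,0,0,1],[-0.004,0.003,0.0265,0,0,0,1],[-0.004,0.003,0.0265,0,0,0,1],[-0.004,0.003,0.0265,0,0,0,1],[-0.004,0.003,0.0265,0,0,0,1]]]'

```text
time: 7.78
tool_pos: [0.6667, -0.1505, 0.0675]
tcp_rot: [2.897, 1.213, 0.001]
wrist_force: [0.1, -0.9, -2.2]
width: 0.776
```

```bash
cat >> h.py <<'E'
def overlay(fn,cap_c,cap_r,capz,bur,br,box,k,cn='scene',du=(0,0)):
    im0=read_camera(cn); x0,y0,x1,y1=box
    im=cv2.resize(im0[y0:y1,x0:x1,::-1],None,fx=k,fy=k,interpolation=cv2.INTER_CUBIC)
    t=np.linspace(0,2*np.pi,80)
    def circ(c,r,z,col):
        P=np.c_[c[0]+r*np.cos(t),c[1]+r*np.sin(t),np.full(80,z)]
        p=(proj(cn,P)+np.array(du)-[x0,y0]+.5)*k-.5
        cv2.polylines(im,[(p*8).round().astype(np.int32)],True,col,1,cv2.LINE_AA,3)
    if cap_c is not None:
        circ(cap_c,cap_r,capz+.018,(0,0,255)); circ(cap_c,cap_r,capz+.008,(0,0,255)); circ(cap_c,cap_r-.008,capz,(0,0,255))
    circ(bur,br,.06,(255,0,0)); circ(bur,br,.04,(255,0,0))
    cv2.imwrite(fn,im)
E
python3 - <<'E'
from h import *
s=st();c=s['tool_pos']
overlay('pics/g5.png',c,.034,c[2]-.001,(.6646,-.1477),.032,(180,220,290,290),7)
E
```

```text
t 7.78 pos [ 0.6667 -0.1505  0.0675] F [ 0.1 -0.9 -2.2] w 0.776
```

View pics/g5.png

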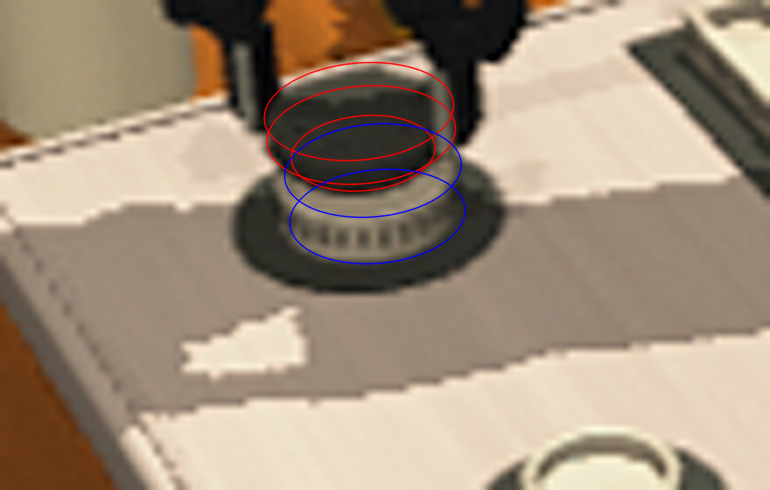

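Request:
apply_moves --plan '[[[0.001,-0.001,0,0,0,0,1],[0.001,-0.001,0.004,0,0,0,1],[0.001,-0.001,0.007,0,0,0,1],[0.001,-0.001,0.01,0,0,0,1],[0.001,-0.001,0.012,0,0,0,1],[0.001,-0.001,0.013,0,0,0,1],[0.001,-0.001,0.013,0,0,0,1],[0.001,-0.001,0.013,0,0,0,1]]]'

```text
time: 8.5
tool_pos: [0.6664, -0.1484, 0.0549]
tcp_rot: [-2.897, -1.213, -0.001]
wrist_force: [-1.7, 2.5, 5.3]
width: 0.772
```

Request:
apply_moves --plan '[[[0,0,0.001,0,0,0,1],[0,0,0.002,0,0,0,1],[0,0,0.003,0,0,0,1],[0,0,0.003,0,0,0,1],[0,0,0.003,0,0,0,1],[0,0,0.003,0,0,0,1],[0,0,0.003,0,0,0,1],[0,0,0.003,0,0,0,1]]]'

```text
time: 9.17
tool_pos: [0.6664, -0.1485, 0.0547]
tcp_rot: [-2.897, -1.213, -0.001]
wrist_force: [-8.0, 5.2, 18.5]
width: 0.771
```

Run:
```python
from h import *
s=st();c=s['tool_pos']
overlay('pics/g6.png',c,.034,.052,(.6666,-.1489),.032,(180,220,290,290),7)
```

```text
t 9.17 pos [ 0.6664 -0.1485  0.0547] F [-8.   5.2 18.5] w 0.771
```

View pics/g6.png

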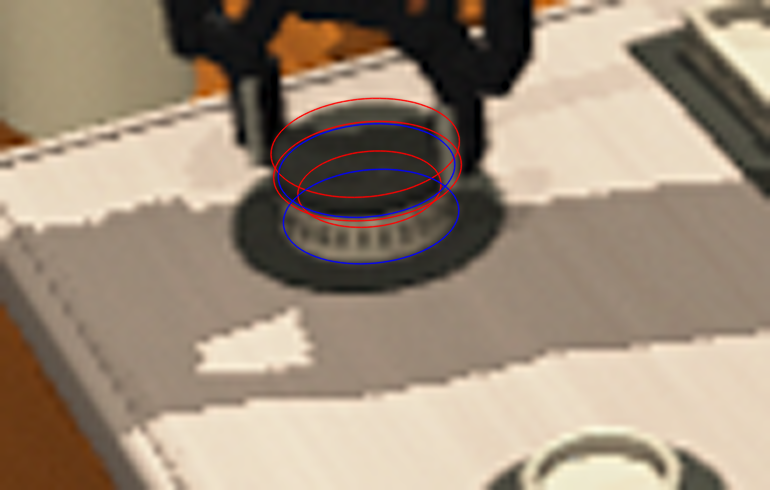

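Request:
apply_moves --plan '[[[0,0,0.0,0,0,0,1],[0,0,-0.002,0,0,0,-1],[0,0,-0.002,0,0,0,-1],[0,0,-0.002,0,0,0,-1],[0,0,-0.002,0,0,0,-1],[0,0,-0.02,0,0,0,-1],[0,0,-0.06,0,0,0,-1],[0,0,-0.08,0,0,0,-1]]]'

```text
time: 9.88
tool_pos: [0.6668, -0.1493, 0.1328]
tcp_rot: [2.897, 1.213, 0.001]
wrist_force: [1.2, -0.7, 1.5]
width: 1.0
```

Run:
```python
from h import *
s=st();c=s['tool_pos'];print(s['q'].round(2))
overlay('pics/g7.png',(.6664,-.1485),.034,.052,(.6666,-.1489),.032,(180,220,290,290),7)
# next: medium
print('to M', plan(s,(.4519+.002,.3209-.001,.13),-.785),plan(s,(.4519+.002,.3209-.001,.13),.785))
```

```text
t 9.88 pos [ 0.6668 -0.1493  0.1328] F [ 1.2 -0.7  1.5] w 1.0
[-0.26  0.35  1.68 -0.    1.11  0.52]
to M (array([ 0.1849, -0.4809,  0.0023]), array([ 0.0003, -0.0001,  0.0023])) (array([ 0.1849, -0.4809,  0.0023]), array([ 3.000e-04,  2.000e-04, -4.974e-01]))
```

View pics/g7.png

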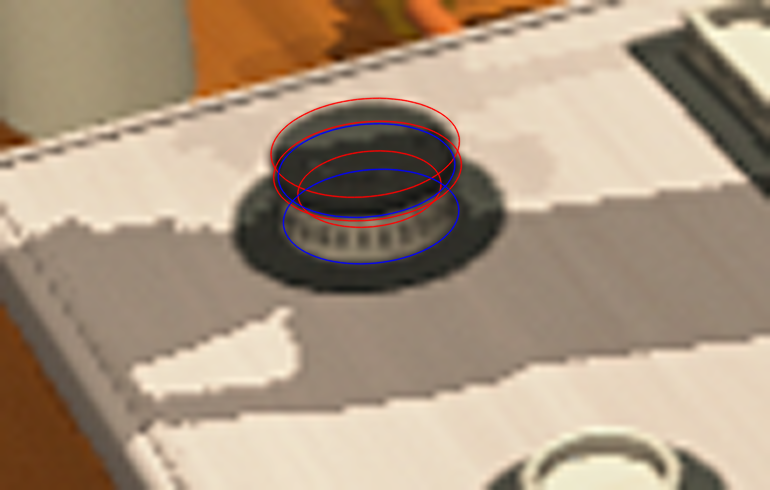

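Request:
apply_moves --plan '[[[0.185,-0.481,0.002,0,0,0,-1],[0.185,-0.481,0.002,0,0,0,-1],[0.185,-0.481,0.002,0,0,0,-1],[0.185,-0.481,0.002,0,0,0,-1],[0.185,-0.481,0.002,0,0,0,-1],[0.185,-0.481,0.002,0,0,0,-1],[0.185,-0.481,0.002,0,0,0,-1],[0.185,-0.481,0.002,0,0,0,-1]]]'

```text
time: 10.6
tool_pos: [0.5271, 0.1559, 0.1289]
tcp_rot: [2.898, 1.213, -0.001]
wrist_force: [1.9, 1.1, 0.3]
width: 0.998
```

Run:
```python
from h import *
s=st();print(s['q'].round(2))
im=crop('scene',300,260,540,440,3,'pics/m1.png')
print('to M', plan(s,(.4537,.3199,.06),-.785))
```

```text
t 10.6 pos [0.5271 0.1559 0.1289] F [1.9 1.1 0.3] w 0.998
[ 0.24  0.12  1.98 -0.    1.05  1.02]
to M (array([ 0.0653, -0.1674,  0.0689]), array([-0.0001,  0.0002,  0.0022]))
```

View pics/m1.png

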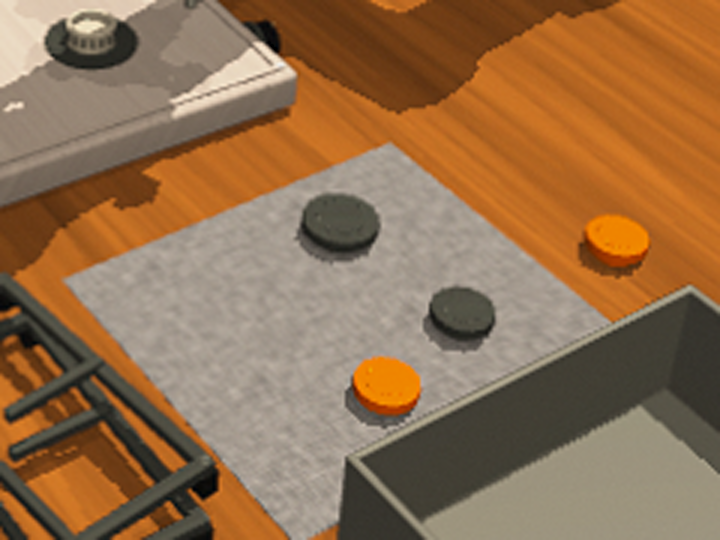

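Run:
```python
from h import *
print(unproj('scene',[(341/3+300-.3,219/3+260-.3),(462.5/3+300-.3,309/3+260-.3)],.018))
```

```text
[[0.45558609 0.32728108 0.018     ]
 [0.44384475 0.44243118 0.018     ]]
```

Request:
apply_moves --plan '[[[0.065,-0.166,0.02,0,0,0,-1],[0.065,-0.166,0.03,0,0,0,-1],[0.065,-0.166,0.05,0,0,0,-1],[0.065,-0.166,0.069,0,0,0,-1],[0.065,-0.166,0.069,0,0,0,-1],[0.065,-0.166,0.069,0,0,0,-1],[0.065,-0.166,0.069,0,0,0,-1],[0.065,-0.166,0.069,0,0,0,-1]]]'

```text
time: 11.32
tool_pos: [0.4561, 0.317, 0.0604]
tcp_rot: [2.897, 1.214, -0.001]
wrist_force: [-0.6, -0.1, 0.5]
width: 1.003
```

Run:
```python
from h import *
s=st()
print('to M', plan(s,(.4537,.3199,.004),-.785))
```

```text
t 11.32 pos [0.4561 0.317  0.0604] F [-0.6 -0.1  0.5] w 1.003
to M (array([ 0.0004, -0.0038,  0.0564]), array([0.0001, 0.0002, 0.0025]))
```

Request:
apply_moves --plan '[[[0.0015,-0.0045,0.03,0,0,0,-1],[0.0015,-0.0045,0.045,0,0,0,-1],[0.0015,-0.0045,0.0565,0,0,0,-1],[0.0015,-0.0045,0.0565,0,0,0,-1],[0.0015,-0.0045,0.0565,0,0,0,1],[0.0015,-0.0045,0.0565,0,0,0,1],[0.0015,-0.0045,0.0565,0,0,0,1],[0.0015,-0.0045,0.0565,0,0,0,1]]]' --force 20

```text
time: 11.98
tool_pos: [0.4551, 0.3222, 0.0059]
tcp_rot: [-2.898, -1.213, -0.005]
wrist_force: [-0.5, -1.6, 4.8]
width: 0.642
```

Request:
apply_moves --plan '[[[0,0,0,0,0,0,1],[0,0,0,0,0,0,1],[0,0,0,0,0,0,1],[0,0,0,0,0,0,1],[0,0,0,0,0,0,1],[0,0,0,0,0,0,1],[0,0,0,0,0,0,1],[0,0,0,0,0,0,1]]]'

```text
time: 12.65
tool_pos: [0.4551, 0.3222, 0.0059]
tcp_rot: [2.898, 1.214, 0.005]
wrist_force: [0.4, -1.4, 6.8]
width: 0.645
```

Request:
apply_moves --plan '[[[0,0,0,0,0,0,-1],[0,0,0,0,0,0,-1],[0,0,0,0,0,0,-1],[0,0,0,0,0,-0.5,-1],[0,0,0,0,0,-0.5,-1],[0,0,0,0,0,-0.5,-1],[0,0,0,0,0,-0.5,-1],[0,0,0,0,0,-0.5,-1]]]'

```text
time: 13.32
tool_pos: [0.4533, 0.3216, 0.0038]
tcp_rot: [-2.378, -2.053, 0.001]
wrist_force: [-0.6, 0.1, 0.3]
width: 1.0
```

Run:
```python
from h import *
s=st(); print(plan(s,(.4551,.3222,.005),.785)); print(s['q'].round(2))
```

```text
t 13.32 pos [0.4533 0.3216 0.0038] F [-0.6  0.1  0.3] w 1.0
(array([ 0.0009,  0.0017, -0.0012]), array([-2.000e-04,  0.000e+00, -2.965e-01]))
[0.57 0.29 2.04 0.   0.81 0.72]
```

Request:
apply_moves --plan '[[[0.0005,0.001,-0.002,0,0,-0.2965,-1],[0.0005,0.001,-0.002,0,0,-0.2965,-1],[0.0005,0.001,-0.002,0,0,-0.2965,-1],[0.0005,0.001,-0.002,0,0,-0.2965,-1],[0.0005,0.001,-0.002,0,0,-0.2965,-1],[0.0005,0.001,-0.002,0,0,-0.2965,-1],[0.0005,0.001,-0.002,0,0,-0.2965,-1],[0.0005,0.001,-0.002,0,0,-0.2965,-1]]]'

```text
time: 13.98
tool_pos: [0.4544, 0.3219, 0.0058]
tcp_rot: [-1.203, -2.902, 0.001]
wrist_force: [-0.0, 0.5, 0.1]
width: 1.002
```

Request:
apply_moves --plan '[[[0,0,0,0,0,0,-1],[0,0,0,0,0,0,1],[0,0,0,0,0,0,1],[0,0,0,0,0,0,1],[0,0,0,0,0,0,1],[0,0,0,0,0,0,1],[0,0,0,0,0,0,1],[0,0,0,0,0,0,1]]]' --force 40

```text
time: 14.65
tool_pos: [0.4549, 0.3221, 0.0065]
tcp_rot: [1.212, 2.898, 0.001]
wrist_force: [-0.7, -0.4, 5.7]
width: 0.632
```

Request:
apply_moves --plan '[[[0,0,0,0,0,0,1],[0,0,-0.02,0,0,0,1],[0,0,-0.06,0,0,0,1],[0,0,-0.12,0,0,0,1],[0,0,-0.12,0,0,0,1],[0,0,-0.12,0,0,0,1],[0,0,-0.12,0,0,0,1],[0,0,-0.12,0,0,0,1]]]'

```text
time: 15.32
tool_pos: [0.4536, 0.3212, 0.1244]
tcp_rot: [-1.211, -2.897, 0.003]
wrist_force: [-0.1, -1.0, -1.5]
width: 0.626
```

Run:
```python
from h import *
s=st(); print(plan(s,(.6760,.0610,.10),.785)); print(s['q'].round(2))
```

```text
t 15.32 pos [0.4536 0.3212 0.1244] F [-0.1 -1.  -1.5] w 0.626
(array([-0.3415, -0.0244,  0.0243]), array([-0.0008, -0.0002, -0.002 ]))
[ 0.57  0.13  1.97 -0.    1.04 -0.21]
```

Request:
apply_moves --plan '[[[-0.3415,-0.0244,0.0,0,0,0,1],[-0.3415,-0.0244,0.0,0,0,0,1],[-0.3415,-0.0244,0.0,0,0,0,1],[-0.3415,-0.0244,0.0,0,0,0,1],[-0.3415,-0.0244,0.0,0,0,0,1],[-0.3415,-0.0244,0.0,0,0,0,1],[-0.3415,-0.0244,0.0,0,0,0,1],[-0.3415,-0.0244,0.0,0,0,0,1]]]'

```text
time: 15.98
tool_pos: [0.6702, 0.0667, 0.1223]
tcp_rot: [-1.21, -2.894, 0.004]
wrist_force: [0.2, 1.7, -0.8]
width: 0.632
```

Run:
```python
from h import *
s=st(); print(plan(s,(.6760,.0610,.076),.785)); print(s['q'].round(2))
```

```text
t 15.98 pos [0.6702 0.0667 0.1223] F [ 0.2  1.7 -0.8] w 0.632
(array([-0.0083,  0.0003,  0.0462]), array([-0.0014, -0.0012, -0.002 ]))
[ 0.06  0.35  1.71  0.    1.1  -0.72]
```

Request:
apply_moves --plan '[[[-0.006,0.0003,0.02,0,0,0,1],[-0.006,0.0003,0.046,0,0,0,1],[-0.006,0.0003,0.046,0,0,0,1],[-0.006,0.0003,0.046,0,0,0,1],[-0.006,0.0003,0.046,0,0,0,1],[-0.006,0.0003,0.046,0,0,0,1],[-0.006,0.0003,0.046,0,0,0,1],[-0.006,0.0003,0.046,0,0,0,1]]]'

```text
time: 16.65
tool_pos: [0.6766, 0.0653, 0.0818]
tcp_rot: [1.21, 2.897, 0.002]
wrist_force: [-0.5, -0.3, -1.3]
width: 0.633
```

Run:
```python
from h import *
s=st();c=s['tool_pos'];print(plan(s,(.6760,.0610,.0585),.785))
overlay('pics/m2.png',c,.028,c[2]-.0065,(.6760,.0610),.026,(215,250,325,320),7)
```

```text
t 16.65 pos [0.6766 0.0653 0.0818] F [-0.5 -0.3 -1.3] w 0.633
(array([-0.0026, -0.0034,  0.0233]), array([ 0.0006,  0.0005, -0.0017]))
```

View pics/m2.png

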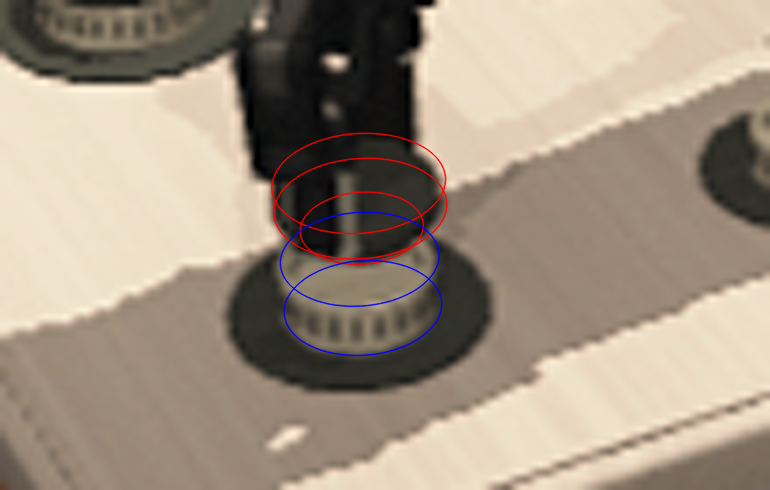

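Request:
apply_moves --plan '[[[-0.0032,-0.0032,0,0,0,0,1],[-0.0032,-0.0032,0,0,0,0,1],[-0.0032,-0.0032,0.003,0,0,0,1],[-0.0032,-0.0032,0.006,0,0,0,1],[-0.0032,-0.0032,0.009,0,0,0,1],[-0.0032,-0.0032,0.009,0,0,0,1],[-0.0032,-0.0032,0.009,0,0,0,1],[-0.0032,-0.0032,0.009,0,0,0,1]]]'

```text
time: 17.37
tool_pos: [0.6756, 0.0601, 0.0708]
tcp_rot: [-1.212, -2.898, 0.0]
wrist_force: [-0.3, -0.1, -1.1]
width: 0.631
```

Request:
apply_moves --plan '[[[0,0.001,0.002,0,0,0,1],[0,0.001,0.005,0,0,0,1],[0,0.001,0.008,0,0,0,1],[0,0.001,0.011,0,0,0,1],[0,0.001,0.013,0,0,0,1],[0,0.001,0.014,0,0,0,1],[0,0.001,0.014,0,0,0,1],[0,0.001,0.014,0,0,0,1]]]'

```text
time: 18.03
tool_pos: [0.6763, 0.0608, 0.0585]
tcp_rot: [-1.212, -2.898, 0.0]
wrist_force: [-4.4, 1.0, 7.3]
width: 0.63
```

Contact at the expected home height. I'll press, then release.

Request:
apply_moves --plan '[[[0,0,0.001,0,0,0,1],[0,0,0.003,0,0,0,1],[0,0,0.003,0,0,0,1],[0,0,0.003,0,0,0,1],[0,0,0.003,0,0,0,1],[0,0,0.003,0,0,0,1],[0,0,0.003,0,0,0,1],[0,0,0.003,0,0,0,1]]]'

```text
time: 18.7
tool_pos: [0.6764, 0.0609, 0.0584]
tcp_rot: [-1.212, -2.898, 0.0]
wrist_force: [-10.4, -1.0, 19.4]
width: 0.632
```

Request:
apply_moves --plan '[[[0,0,0.0,0,0,0,1],[0,0,-0.003,0,0,0,-1],[0,0,-0.003,0,0,0,-1],[0,0,-0.003,0,0,0,-1],[0,0,-0.003,0,0,0,-1],[0,0,-0.02,0,0,0,-1],[0,0,-0.06,0,0,0,-1],[0,0,-0.08,0,0,0,-1]]]'

```text
time: 19.37
tool_pos: [0.6771, 0.0608, 0.1358]
tcp_rot: [1.212, 2.898, 0.0]
wrist_force: [1.7, -1.1, 1.5]
width: 1.002
```

Run:
```python
from h import *
s=st();c=s['tool_pos'];print(s['q'].round(2))
overlay('pics/m3.png',(.6763,.0608),.028,.052,(.6763,.0608),.026,(215,250,325,320),7)
print('to S', plan(s,(.4435,.438,.13),.785))
```

```text
t 19.37 pos [0.6771 0.0608 0.1358] F [ 1.7 -1.1  1.5] w 1.002
[ 0.05  0.34  1.69 -0.    1.11 -0.73]
to S (array([0.4326, 0.0987, 0.0056]), array([ 0.0002,  0.0002, -0.002 ]))
```

View pics/m3.png

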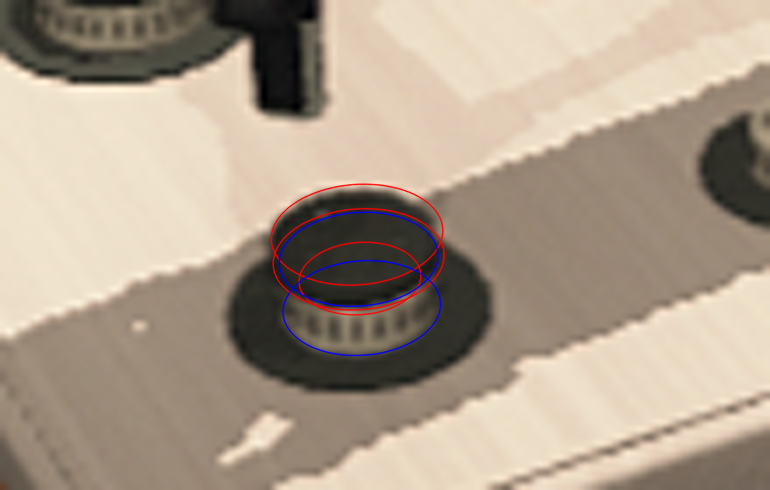

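Request:
apply_moves --plan '[[[0.4326,0.0987,0.005,0,0,0,-0.4],[0.4326,0.0987,0.005,0,0,0,-0.4],[0.4326,0.0987,0.005,0,0,0,-0.4],[0.4326,0.0987,0.005,0,0,0,-0.4],[0.4326,0.0987,0.005,0,0,0,-0.4],[0.4326,0.0987,0.005,0,0,0,-0.4],[0.4326,0.0987,0.005,0,0,0,-0.4],[0.4326,0.0987,0.005,0,0,0,-0.4]]]' --force 20

```text
time: 20.08
tool_pos: [0.4994, 0.3454, 0.1295]
tcp_rot: [-1.212, -2.898, 0.001]
wrist_force: [1.8, 0.7, -0.4]
width: 0.702
```

Run:
```python
from h import *
s=st();print(s['q'].round(2))
im=crop('top',80,150,440,320,2.2,'pics/s1.png')
im=crop('scene',170,200,540,440,2.1,'pics/s1s.png')
print('to S', plan(s,(.4425,.437,.06),.785))
```

```text
t 20.08 pos [0.4994 0.3454 0.1295] F [ 1.8  0.7 -0.4] w 0.702
[ 0.56  0.22  1.85 -0.    1.07 -0.21]
to S (array([0.1051, 0.0239, 0.0695]), array([-0.0003, -0.0001, -0.002 ]))
```

View pics/s1s.png

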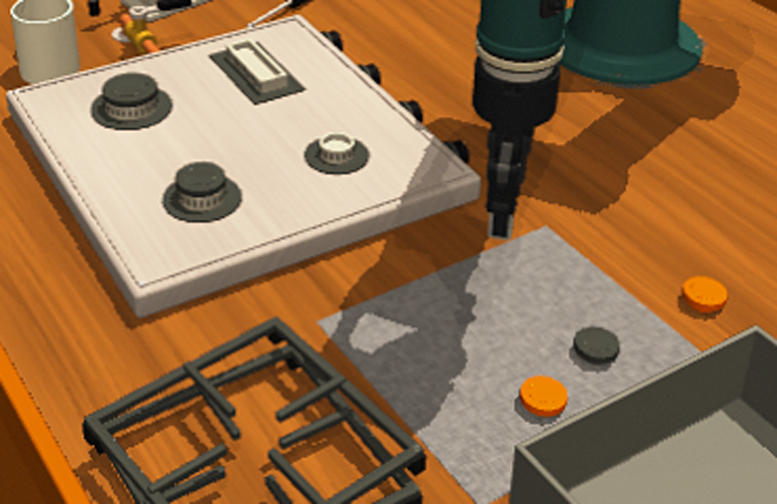

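View pics/s1.png

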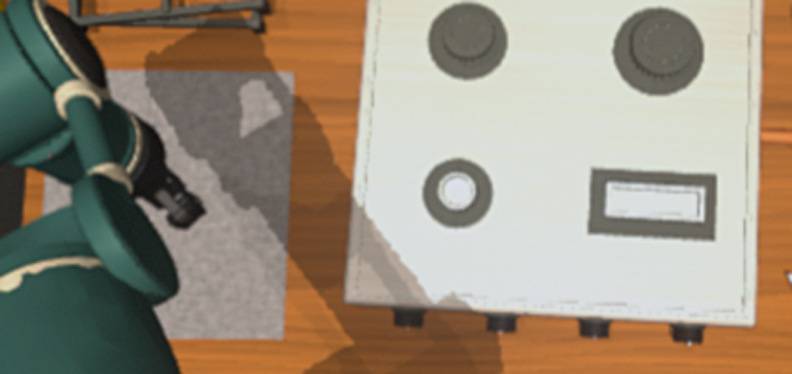

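Large and medium look seated, and the small cap is still at its place: scene crop (597,345), dark, beside the orange one at (544,396).

Request:
apply_moves --plan '[[[0.105,0.024,0.03,0,0,0,-0.4],[0.105,0.024,0.05,0,0,0,-0.4],[0.105,0.024,0.0695,0,0,0,-0.4],[0.105,0.024,0.0695,0,0,0,-0.4],[0.105,0.024,0.0695,0,0,0,-0.4],[0.105,0.024,0.0695,0,0,0,-0.4],[0.105,0.024,0.0695,0,0,0,-0.4],[0.105,0.024,0.0695,0,0,0,-0.4]]]'

```text
time: 20.85
tool_pos: [0.4464, 0.4354, 0.0626]
tcp_rot: [1.214, 2.896, 0.004]
wrist_force: [-0.3, 0.7, -0.1]
width: 0.703
```

Run:
```python
from h import *
s=st()
print('to S', plan(s,(.4430,.437,.0055),.785))
im=crop('scene',380,270,540,390,5,'pics/s2s.png')
```

```text
t 20.85 pos [0.4464 0.4354 0.0626] F [-0.3  0.7 -0.1] w 0.703
to S (array([ 0.0036, -0.0015,  0.0571]), array([ 0.0009,  0.0002, -0.0025]))
```

View pics/s2s.png

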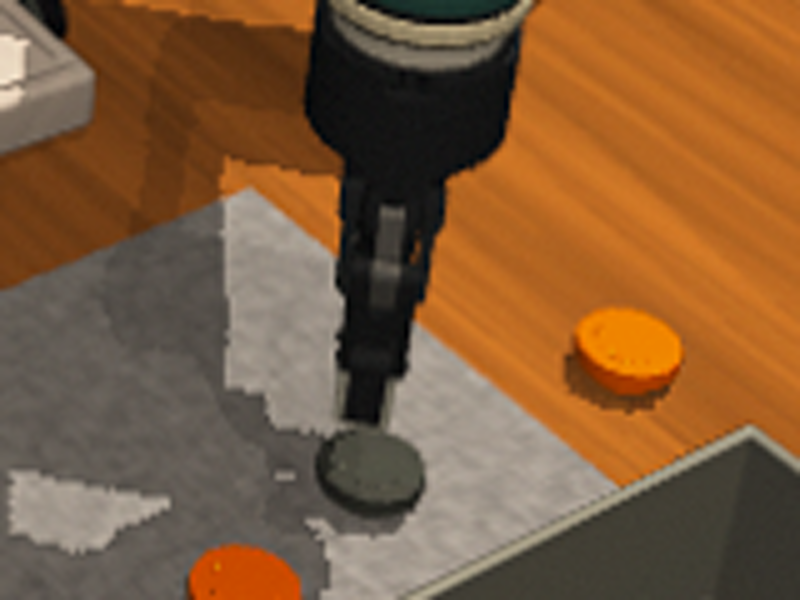

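Request:
apply_moves --plan '[[[0.0038,-0.0007,0.025,0,0,0,-0.4],[0.0038,-0.0007,0.04,0,0,0,-0.4],[0.0038,-0.0007,0.048,0,0,0,-0.4],[0.0038,-0.0007,0.054,0,0,0,-0.4],[0.0038,-0.0007,0.054,0,0,0,-0.4],[0.0038,-0.0007,0.054,0,0,0,1],[0.0038,-0.0007,0.054,0,0,0,1],[0.0038,-0.0007,0.054,0,0,0,1]]]'

```text
time: 21.57
tool_pos: [0.4419, 0.4386, 0.008]
tcp_rot: [1.212, 2.898, 0.003]
wrist_force: [0.6, -0.2, 3.1]
width: 0.502
```

Request:
apply_moves --plan '[[[0,0,0,0,0,0,1],[0,0,0,0,0,0,1],[0,0,0,0,0,0,1],[0,0,0,0,0,0,1],[0,0,0,0,0,0,1],[0,0,0,0,0,0,1],[0,0,0,0,0,0,1],[0,0,0,0,0,0,1]]]'

```text
time: 22.23
tool_pos: [0.442, 0.4386, 0.008]
tcp_rot: [1.211, 2.898, 0.003]
wrist_force: [-0.2, -1.0, 4.9]
width: 0.501
```

Request:
apply_moves --plan '[[[0,0,0,0,0,0,-0.4],[0,0,0,0,0,0,-0.4],[0,0,0,0,0,0,-0.4],[0,0,0,0,0,0.5,-0.4],[0,0,0,0,0,0.5,-0.4],[0,0,0,0,0,0.5,-0.4],[0,0,0,0,0,0.5,-0.4],[0,0,0,0,0,0.5,-0.4]]]'

```text
time: 22.9
tool_pos: [0.4406, 0.4376, 0.0062]
tcp_rot: [-2.051, -2.379, 0.002]
wrist_force: [-0.3, 0.1, 0.1]
width: 0.7
```

Run:
```python
from h import *
s=st(); print(plan(s,(.4432,.4376,.0085),-.785)); print(s['q'].round(2))
```

```text
t 22.9 pos [0.4406 0.4376 0.0062] F [-0.3  0.1  0.1] w 0.7
(array([-0.0004,  0.0026, -0.0023]), array([-2.000e-04,  4.000e-04,  2.969e-01]))
[0.74 0.39 1.9  0.   0.86 0.59]
```

Request:
apply_moves --plan '[[[0,0.0017,-0.0023,0,0,0.297,-0.4],[0,0.0017,-0.0023,0,0,0.297,-0.4],[0,0.0017,-0.0023,0,0,0.297,-0.4],[0,0.0017,-0.0023,0,0,0.297,-0.4],[0,0.0017,-0.0023,0,0,0.297,-0.4],[0,0.0017,-0.0023,0,0,0.297,-0.4],[0,0.0017,-0.0023,0,0,0.297,-0.4],[0,0.0017,-0.0023,0,0,0.297,-0.4]]]'

```text
time: 23.57
tool_pos: [0.4423, 0.4379, 0.0085]
tcp_rot: [2.902, 1.203, -0.002]
wrist_force: [-0.4, -0.2, 0.4]
width: 0.701
```

Request:
apply_moves --plan '[[[0,0,0,0,0,0,-0.4],[0,0,0,0,0,0,1],[0,0,0,0,0,0,1],[0,0,0,0,0,0,1],[0,0,0,0,0,0,1],[0,0,0,0,0,0,1],[0,0,0,0,0,0,1],[0,0,0,0,0,0,1]]]' --force 40

```text
time: 24.23
tool_pos: [0.4428, 0.4383, 0.0092]
tcp_rot: [-2.898, -1.211, -0.0]
wrist_force: [-0.2, 0.4, 0.8]
width: 0.487
```

Request:
apply_moves --plan '[[[0,0,0,0,0,0,1],[0,0,-0.02,0,0,0,1],[0,0,-0.06,0,0,0,1],[0,0,-0.12,0,0,0,1],[0,0,-0.12,0,0,0,1],[0,0,-0.12,0,0,0,1],[0,0,-0.12,0,0,0,1],[0,0,-0.12,0,0,0,1]]]'

```text
time: 24.9
tool_pos: [0.4418, 0.4373, 0.1276]
tcp_rot: [2.898, 1.211, -0.004]
wrist_force: [0.1, -0.1, -1.0]
width: 0.487
```

Run:
```python
from h import *
s=st(); print(plan(s,(.5066,.0685,.12),-.785)); print(s['q'].round(2))
```

```text
t 24.9 pos [0.4418 0.4373 0.1276] F [ 0.1 -0.1 -1. ] w 0.487
(array([-0.2168,  0.3052,  0.0081]), array([-0.    ,  0.0009,  0.0018]))
[ 0.74  0.25  1.82 -0.    1.07  1.52]
```

Request:
apply_moves --plan '[[[-0.217,0.305,0.008,0,0,0,1],[-0.217,0.305,0.008,0,0,0,1],[-0.217,0.305,0.008,0,0,0,1],[-0.217,0.305,0.008,0,0,0,1],[-0.217,0.305,0.008,0,0,0,1],[-0.217,0.305,0.008,0,0,0,1],[-0.217,0.305,0.008,0,0,0,1],[-0.217,0.305,0.008,0,0,0,1]]]'

```text
time: 25.57
tool_pos: [0.4979, 0.1076, 0.1192]
tcp_rot: [-2.898, -1.211, 0.008]
wrist_force: [1.8, 0.7, -0.6]
width: 0.49
```

Run:
```python
from h import *
s=st(); print(plan(s,(.5064,.0687,.085),-.785)); print(s['q'].round(2))
```

```text
t 25.57 pos [0.4979 0.1076 0.1192] F [ 1.8  0.7 -0.6] w 0.49
(array([-0.0216,  0.0335,  0.0342]), array([-0.0009,  0.0013,  0.0019]))
[ 0.16  0.05  2.06 -0.    1.03  0.94]
```

Request:
apply_moves --plan '[[[-0.0196,0.0305,0.0342,0,0,0,1],[-0.0196,0.0305,0.0342,0,0,0,1],[-0.0196,0.0305,0.0342,0,0,0,1],[-0.0196,0.0305,0.0342,0,0,0,1],[-0.0196,0.0305,0.0342,0,0,0,1],[-0.0196,0.0305,0.0342,0,0,0,1],[-0.0196,0.0305,0.0342,0,0,0,1],[-0.0196,0.0305,0.0342,0,0,0,1]]]'

```text
time: 26.23
tool_pos: [0.5086, 0.0757, 0.0886]
tcp_rot: [2.897, 1.214, 0.002]
wrist_force: [-0.5, 0.0, -1.0]
width: 0.487
```

Run:
```python
from h import *
s=st();c=s['tool_pos'];print(plan(s,(.5064,.0687,.0612),-.785))
overlay('pics/s3.png',c,.022,c[2]-.0092,(.5064,.0687),.020,(280,235,380,305),7)
```

```text
t 26.23 pos [0.5086 0.0757 0.0886] F [-0.5  0.  -1. ] w 0.487
(array([-0.0065,  0.0033,  0.0274]), array([ 0.0003, -0.0004,  0.0024]))
```

View pics/s3.png

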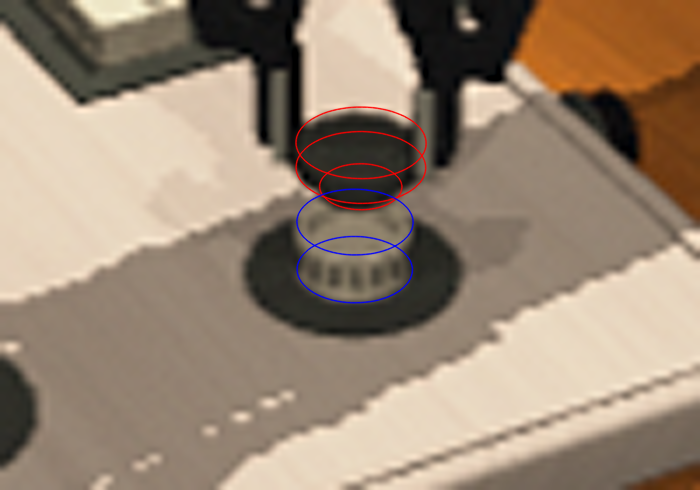

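Request:
apply_moves --plan '[[[-0.0055,0.003,0,0,0,0,1],[-0.0055,0.003,0,0,0,0,1],[-0.0055,0.003,0.005,0,0,0,1],[-0.0055,0.003,0.01,0,0,0,1],[-0.0055,0.003,0.012,0,0,0,1],[-0.0055,0.003,0.012,0,0,0,1],[-0.0055,0.003,0.012,0,0,0,1],[-0.0055,0.003,0.012,0,0,0,1]]]'

```text
time: 26.95
tool_pos: [0.5065, 0.0685, 0.0757]
tcp_rot: [-2.899, -1.211, 0.0]
wrist_force: [-0.2, 0.9, -0.8]
width: 0.484
```

Run:
```python
from h import *
s=st();c=s['tool_pos'];print(plan(s,(.5068,.0684,.0597),-.785))
```

```text
t 26.95 pos [0.5065 0.0685 0.0757] F [-0.2  0.9 -0.8] w 0.484
(array([0.0001, 0.0003, 0.016 ]), array([-0.    ,  0.    ,  0.0018]))
```

Request:
apply_moves --plan '[[[0,0,0.003,0,0,0,1],[0,0,0.006,0,0,0,1],[0,0,0.009,0,0,0,1],[0,0,0.012,0,0,0,1],[0,0,0.014,0,0,0,1],[0,0,0.016,0,0,0,1],[0,0,0.016,0,0,0,1],[0,0,0.016,0,0,0,1]]]'

```text
time: 27.62
tool_pos: [0.5065, 0.0688, 0.0611]
tcp_rot: [-2.898, -1.211, 0.0]
wrist_force: [-4.1, 1.5, 9.7]
width: 0.486
```

Request:
apply_moves --plan '[[[0,0,0.001,0,0,0,1],[0,0,0.003,0,0,0,1],[0,0,0.003,0,0,0,1],[0,0,0.003,0,0,0,1],[0,0,0.003,0,0,0,1],[0,0,0.003,0,0,0,1],[0,0,0.003,0,0,0,1],[0,0,0.003,0,0,0,1]]]'

```text
time: 28.28
tool_pos: [0.5066, 0.0688, 0.0609]
tcp_rot: [-2.898, -1.211, 0.001]
wrist_force: [-13.6, 0.5, 29.4]
width: 0.492
```

Home at the expected 0.061. I'll release and lift.

Request:
apply_moves --plan '[[[0,0,0.0,0,0,0,1],[0,0,-0.004,0,0,0,-1],[0,0,-0.004,0,0,0,-1],[0,0,-0.004,0,0,0,-1],[0,0,-0.004,0,0,0,-1],[0,0,-0.02,0,0,0,-1],[0,0,-0.06,0,0,0,-1],[0,0,-0.08,0,0,0,-1]]]'

```text
time: 28.95
tool_pos: [0.5068, 0.0685, 0.1384]
tcp_rot: [2.899, 1.211, 0.0]
wrist_force: [1.1, 0.1, -0.1]
width: 1.0
```

Run:
```python
from h import *
s=st();c=s['tool_pos'];print(s['q'].round(2))
overlay('pics/s4.png',(.5065,.0688),.022,.052,(.5065,.0688),.020,(280,235,380,305),7)
im=crop('scene',170,150,400,320,3.4,'pics/s5.png')
```

```text
t 28.95 pos [0.5068 0.0685 0.1384] F [ 1.1  0.1 -0.1] w 1.0
[ 0.09  0.03  2.05 -0.    1.06  0.87]
```

View pics/s4.png

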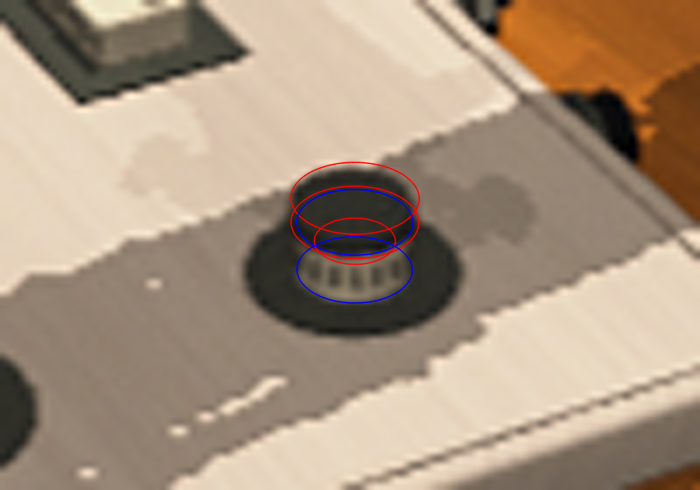

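View pics/s5.png

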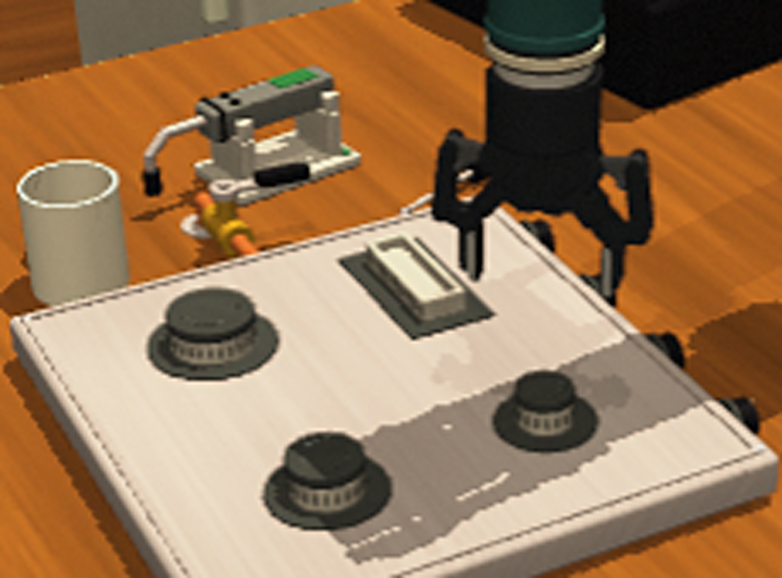

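Run:
```python
from h import *
s=st()
print('axis,grip,sleeve end',unproj('top',[(115/3+419.7,88/3+179.7),(109.5/3+419.7,152/3+179.7),(106/3+419.7,184/3+179.7)],.070).round(4))
print('det body', unproj('top',[(262/3+419.7,128/3+179.7),(289/3+419.7,125/3+179.7),(297/3+419.7,292/3+179.7),(315/3+419.7,285/3+179.7)],.085).round(4))
print('nose',unproj('top',[(218/3+419.7,72/3+179.7)],.03).round(4))
im=crop('top',420,170,560,290,5.7,'pics/c0.png')
print(plan(s,(.5211,-.3272,.15),1.52))
```

```text
t 29.05 pos [0.5098 0.0687 0.1407] F [0.9 0.4 1.3] w 0.997
axis,grip,sleeve end [[ 0.572  -0.3261  0.07  ]
 [ 0.5218 -0.3202  0.07  ]
 [ 0.4969 -0.3167  0.07  ]]
det body [[ 0.5386 -0.4306  0.085 ]
 [ 0.5411 -0.4508  0.085 ]
 [ 0.4149 -0.45    0.085 ]
 [ 0.4202 -0.4635  0.085 ]]
nose [[ 0.5947 -0.4212  0.03  ]]
(array([-0.2737,  0.2863, -0.0094]), array([ 0.003 ,  0.0009, -0.7319]))
```

View pics/c0.png

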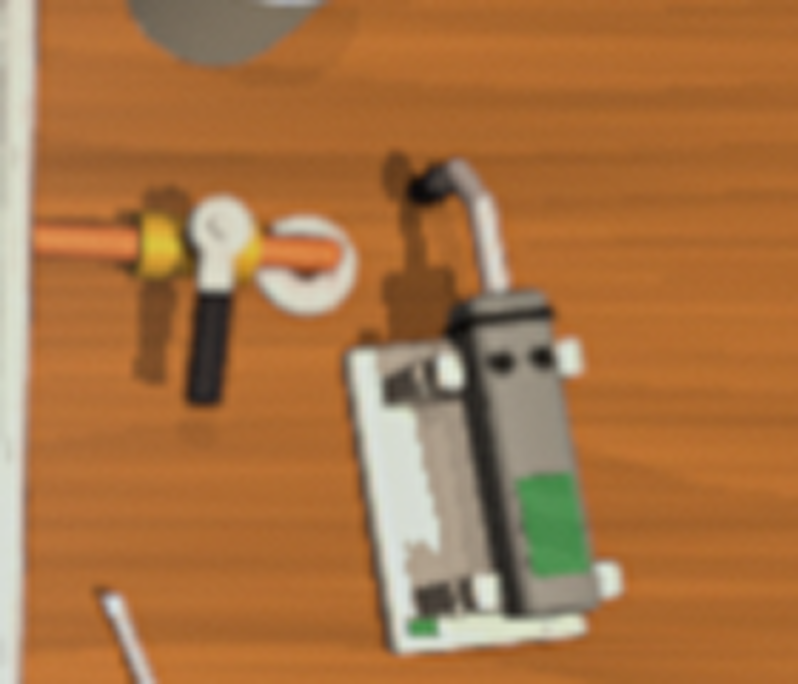

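Request:
apply_moves --plan '[[[-0.274,0.286,-0.01,0,0,-0.732,0],[-0.274,0.286,-0.01,0,0,-0.732,0],[-0.274,0.286,-0.01,0,0,-0.732,0],[-0.274,0.286,-0.01,0,0,-0.732,0],[-0.274,0.286,-0.01,0,0,-0.732,0],[-0.274,0.286,-0.01,0,0,-0.732,0],[-0.274,0.286,-0.01,0,0,-0.732,0],[-0.274,0.286,-0.01,0,0,-0.732,0]]]'

```text
time: 29.77
tool_pos: [0.5135, -0.2354, 0.1419]
tcp_rot: [-2.063, -2.364, 0.001]
wrist_force: [1.7, 1.1, -0.9]
width: 0.502
```

Run:
```python
from h import *
s=st();print(s['q'].round(2))
print(plan(s,(.522,-.3245,.15),1.52))
```

```text
t 29.77 pos [ 0.5135 -0.2354  0.1419] F [ 1.7  1.1 -0.9] w 0.502
[-0.47  0.13  1.93  0.    1.08 -0.61]
(array([-0.0894, -0.0037, -0.0083]), array([-4.000e-04, -1.400e-03, -4.405e-01]))
```

Request:
apply_moves --plan '[[[-0.0894,-0.0037,-0.008,0,0,-0.44,0],[-0.0894,-0.0037,-0.008,0,0,-0.44,0],[-0.0894,-0.0037,-0.008,0,0,-0.44,0],[-0.0894,-0.0037,-0.008,0,0,-0.44,0],[-0.0894,-0.0037,-0.008,0,0,-0.44,0],[-0.0894,-0.0037,-0.008,0,0,-0.44,0],[-0.0894,-0.0037,-0.008,0,0,-0.44,0],[-0.0894,-0.0037,-0.008,0,0,-0.44,0]]]'

```text
time: 30.43
tool_pos: [0.5217, -0.3227, 0.1494]
tcp_rot: [-0.678, -3.063, -0.003]
wrist_force: [0.3, -0.8, -0.2]
width: 0.501
```

Run:
```python
from h import *
s=st();print(s['q'].round(2))
print(plan(s,(.522,-.3245,.11),1.52))
```

```text
t 30.43 pos [ 0.5217 -0.3227  0.1494] F [ 0.3 -0.8 -0.2] w 0.501
[-0.59  0.21  1.82 -0.    1.11 -1.73]
(array([-0.0012, -0.0015,  0.0394]), array([ 0.0005, -0.0014, -0.1225]))
```

Request:
apply_moves --plan '[[[-0.001,-0.0015,0.02,0,0,-0.1225,0],[-0.001,-0.0015,0.039,0,0,-0.1225,0],[-0.001,-0.0015,0.039,0,0,-0.1225,0],[-0.001,-0.0015,0.039,0,0,-0.1225,0],[-0.001,-0.0015,0.039,0,0,-0.1225,0],[-0.001,-0.0015,0.039,0,0,-0.1225,0],[-0.001,-0.0015,0.039,0,0,-0.1225,0],[-0.001,-0.0015,0.039,0,0,-0.1225,0]]]'

```text
time: 31.1
tool_pos: [0.5239, -0.3255, 0.1141]
tcp_rot: [0.091, 3.139, -0.001]
wrist_force: [-0.1, -0.3, 0.2]
width: 0.502
```

Run:
```python
from h import *
s=st();print(s['q'].round(2))
print(plan(s,(.522,-.3245,.05),1.52))
crop('scene',180,150,320,255,5.5,'pics/c1.png');crop('top',400,170,540,275,5.5,'pics/c1t.png')
```

```text
t 31.1 pos [ 0.5239 -0.3255  0.1141] F [-0.1 -0.3  0.2] w 0.502
[-0.6   0.25  1.85 -0.    1.04 -2.11]
(array([0.002 , 0.0009, 0.0641]), array([-0.0002,  0.0003, -0.0023]))
```

View pics/c1.png

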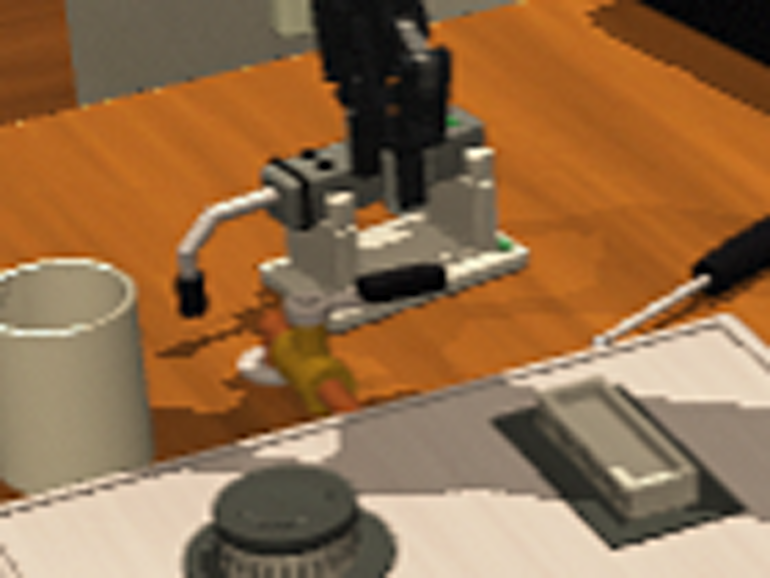

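View pics/c1t.png

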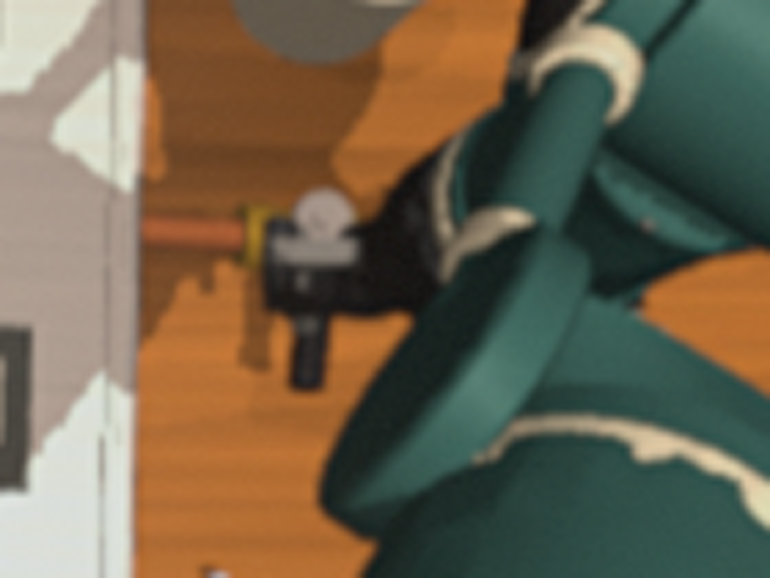

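Request:
apply_moves --plan '[[[0.002,0.001,0.02,0,0,0,0],[0.002,0.001,0.04,0,0,0,0],[0.002,0.001,0.055,0,0,0,0],[0.002,0.001,0.064,0,0,0,0],[0.002,0.001,0.064,0,0,0,0],[0.002,0.001,0.064,0,0,0,0],[0.002,0.001,0.064,0,0,0,0],[0.002,0.001,0.064,0,0,0,0]]]' --force 20

```text
time: 31.87
tool_pos: [0.5226, -0.3248, 0.051]
tcp_rot: [0.089, 3.138, -0.002]
wrist_force: [0.3, -0.8, -0.5]
width: 0.504
```

Run:
```python
from h import *
s=st()
crop('scene',200,160,320,250,6,'pics/c2.png')
```

```text
t 31.87 pos [ 0.5226 -0.3248  0.051 ] F [ 0.3 -0.8 -0.5] w 0.504
```

View pics/c2.png

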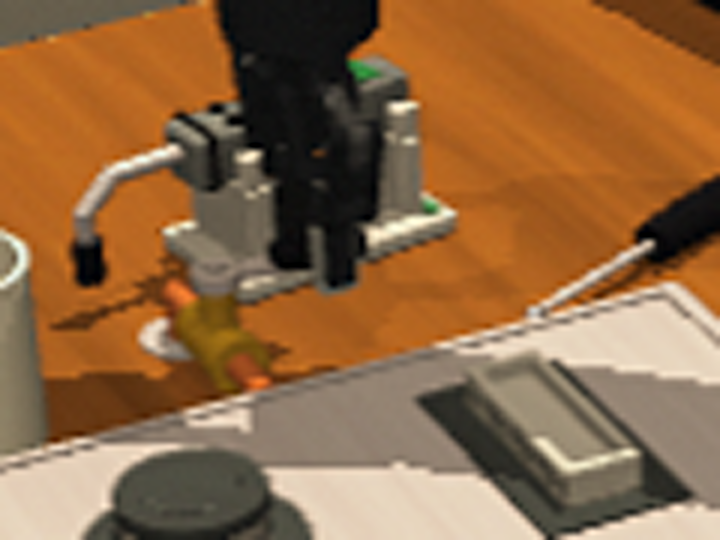

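Straddling the sleeve. Close.

Request:
apply_moves --plan '[[[0,0,0,0,0,0,1],[0,0,0,0,0,0,1],[0,0,0,0,0,0,1],[0,0,0,0,0,0,1],[0,0,0,0,0,0,1],[0,0,0,0,0,0,1],[0,0,0,0,0,0,1],[0,0,0,0,0,0,1]]]'

```text
time: 32.58
tool_pos: [0.5217, -0.3244, 0.0502]
tcp_rot: [0.089, 3.14, -0.001]
wrist_force: [-2.2, 0.4, 5.2]
width: 0.16
```

Run:
```python
from h import *
s=readout.read_state(); R0=R.from_rotvec(s['tcp_rot']); p0=s['tool_pos']; ax=np.array([.5735,-.327,p0[2]])
for ph in np.arange(.1,1.65,.1):
    p=ax+R.from_rotvec([0,0,-ph]).apply(p0-ax)
    print(round(ph,2),R0.inv().apply(p-p0).round(4),round(ph/np.pi,4))
```

```text
0.1 [-0.0002  0.0052 -0.    ] 0.0318
0.2 [-0.001   0.0103 -0.    ] 0.0637
0.3 [-0.0022  0.0153 -0.    ] 0.0955
0.4 [-0.004   0.0202 -0.    ] 0.1273
0.5 [-0.0062  0.0249 -0.    ] 0.1592
0.6 [-0.0089  0.0293 -0.    ] 0.191
0.7 [-0.012   0.0335 -0.    ] 0.2228
0.8 [-0.0155  0.0373 -0.    ] 0.2546
0.9 [-0.0193  0.0408 -0.    ] 0.2865
1.0 [-0.0235  0.0438 -0.    ] 0.3183
1.1 [-0.028   0.0464 -0.    ] 0.3501
1.2 [-0.0327  0.0486 -0.    ] 0.382
1.3 [-0.0376  0.0502 -0.    ] 0.4138
1.4 [-0.0427  0.0514 -0.    ] 0.4456
1.5 [-0.0478  0.0521 -0.    ] 0.4775
1.6 [-0.053   0.0522 -0.    ] 0.5093
```

Request:
apply_moves --plan '[[[-0.0002,0.0052,0,0,0,0.0318,1],[-0.001,0.0103,0,0,0,0.0637,1],[-0.0022,0.0153,0,0,0,0.0955,1],[-0.004,0.0202,0,0,0,0.1273,1],[-0.0062,0.0249,0,0,0,0.1592,1],[-0.0089,0.0293,0,0,0,0.191,1],[-0.012,0.0335,0,0,0,0.2228,1],[-0.0155,0.0373,0,0,0,0.2546,1]]]'

```text
time: 33.25
tool_pos: [0.5398, -0.2892, 0.0502]
tcp_rot: [1.31, 2.853, -0.003]
wrist_force: [-1.3, -5.6, 1.9]
width: 0.161
```

Run:
```python
from h import *
s=st(); R0=R.from_rotvec(s['tcp_rot']); p0=s['tool_pos'];print(s['q'].round(2), R0.as_matrix()[:2,1])
crop('scene',200,160,320,250,6,'pics/c3.png')
# remaining rows relative to commanded pose at phi=.8 (frame rotated)
q0=np.array([.5217,-.3244,0]);ax=np.array([.5735,-.327,0]); R0=R.from_rotvec([.089,3.14,-.001])
f=lambda ph:ax+R.from_rotvec([0,0,-ph]).apply(q0-ax)
Rc=R.from_rotvec([0,0,-.8])*R0
for ph in np.arange(.9,1.65,.1): print(round(ph,2),Rc.inv().apply(f(ph)-f(.8)).round(4),round((ph-.8)/np.pi,4))
print(f(.8))
```

```text
t 33.25 pos [ 0.5398 -0.2892  0.0502] F [-1.3 -5.6  1.9] w 0.161
[-0.53  0.32  1.9  -0.    0.92 -1.24] [0.75841478 0.65177172]
0.9 [-0.0002  0.0052 -0.    ] 0.0318
1.0 [-0.001   0.0103 -0.    ] 0.0637
1.1 [-0.0022  0.0153 -0.    ] 0.0955
1.2 [-0.004   0.0202 -0.    ] 0.1273
1.3 [-0.0062  0.0249 -0.    ] 0.1592
1.4 [-0.0089  0.0293 -0.    ] 0.191
1.5 [-0.012   0.0335 -0.    ] 0.2228
1.6 [-0.0155  0.0373 -0.    ] 0.2546
[ 0.53927572 -0.28802952  0.        ]
```

View pics/c3.png

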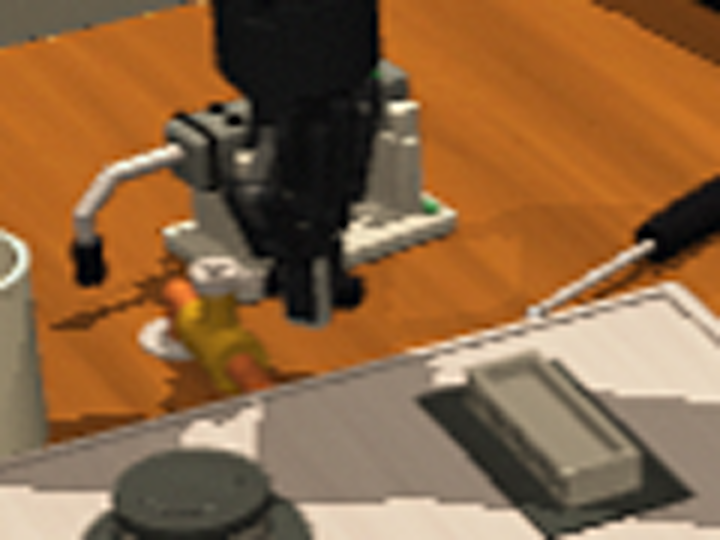

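Request:
apply_moves --plan '[[[-0.0002,0.0052,0,0,0,0.0318,1],[-0.001,0.0103,0,0,0,0.0637,1],[-0.0022,0.0153,0,0,0,0.0955,1],[-0.004,0.0202,0,0,0,0.1273,1],[-0.0062,0.0249,0,0,0,0.1592,1],[-0.0089,0.0293,0,0,0,0.191,1],[-0.012,0.0335,0,0,0,0.2228,1],[-0.0155,0.0373,0,0,0,0.2546,1]]]'

```text
time: 33.97
tool_pos: [0.5758, -0.2771, 0.0499]
tcp_rot: [-2.314, -2.124, 0.008]
wrist_force: [-17.5, -7.8, 16.2]
width: 0.162
```

Request:
apply_moves --plan '[[[0,0.001,0,0,0,0,1],[0,0.002,0,0,0,0,1],[0,0.002,0,0,0,0,1],[0,0.002,0,0,0,0,1],[0,0.002,0,0,0,0,1],[0,0.002,0,0,0,0,1],[0,0.002,0,0,0,0,1],[0,0.002,0,0,0,0,1]]]'

```text
time: 34.63
tool_pos: [0.5757, -0.2772, 0.0501]
tcp_rot: [-2.307, -2.128, 0.011]
wrist_force: [-13.3, -6.6, 11.2]
width: 0.156
```

Run:
```python
from h import *
s=st(); print(s['q'].round(2), R.from_rotvec(s['tcp_rot']).as_matrix()[:2,1])
crop('scene',200,160,320,250,6,'pics/c4.png')
```

```text
t 34.63 pos [ 0.5757 -0.2772  0.0501] F [-13.3  -6.6  11.2] w 0.156
[-0.48  0.36  1.83 -0.01  0.95 -0.4 ] [ 0.99674147 -0.08036673]
```

View pics/c4.png

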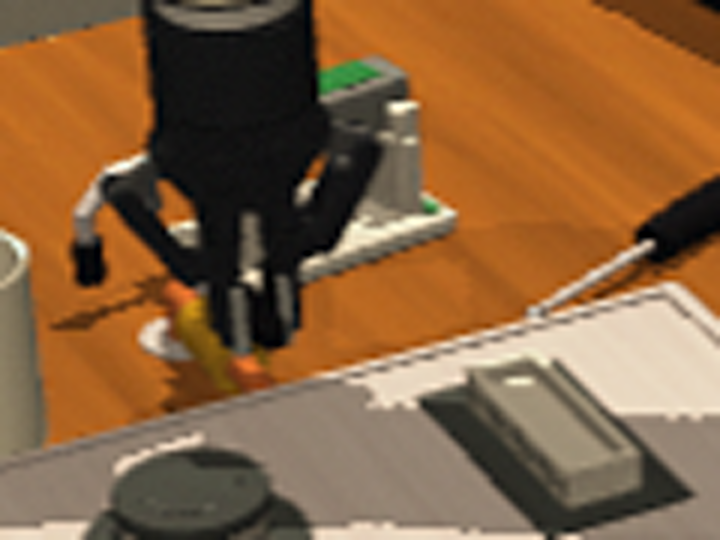

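Request:
apply_moves --plan '[[[0,-0.001,0,0,0,0,0],[0,-0.001,0,0,0,0,0],[0,-0.001,0,0,0,0,0],[0,-0.001,-0.01,0,0,0,0],[0,-0.001,-0.04,0,0,0,0],[0,-0.001,-0.08,0,0,0,0],[0,-0.001,-0.11,0,0,0,0],[0,-0.001,-0.11,0,0,0,0]]]'

```text
time: 35.35
tool_pos: [0.5836, -0.2772, 0.1689]
tcp_rot: [2.303, 2.117, 0.008]
wrist_force: [1.6, -0.3, 1.6]
width: 0.5
```

Run:
```python
from h import *
s=st(); print(s['q'].round(2))
crop('scene',170,150,400,320,3.4,'pics/c5.png');crop('top',420,170,560,290,5.7,'pics/c5t.png')
```

```text
t 35.35 pos [ 0.5836 -0.2772  0.1689] F [ 1.6 -0.3  1.6] w 0.5
[-0.48  0.24  1.75  0.    1.14 -0.4 ]
```

View pics/c5.png

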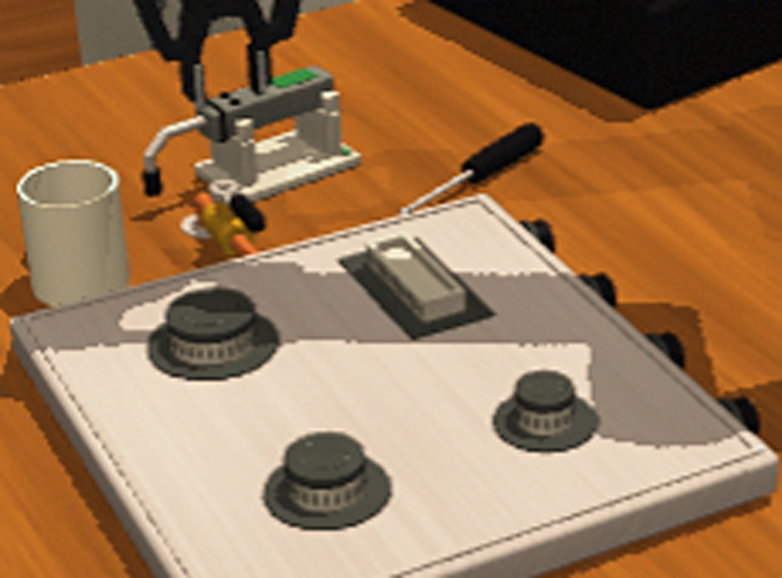

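View pics/c5t.png

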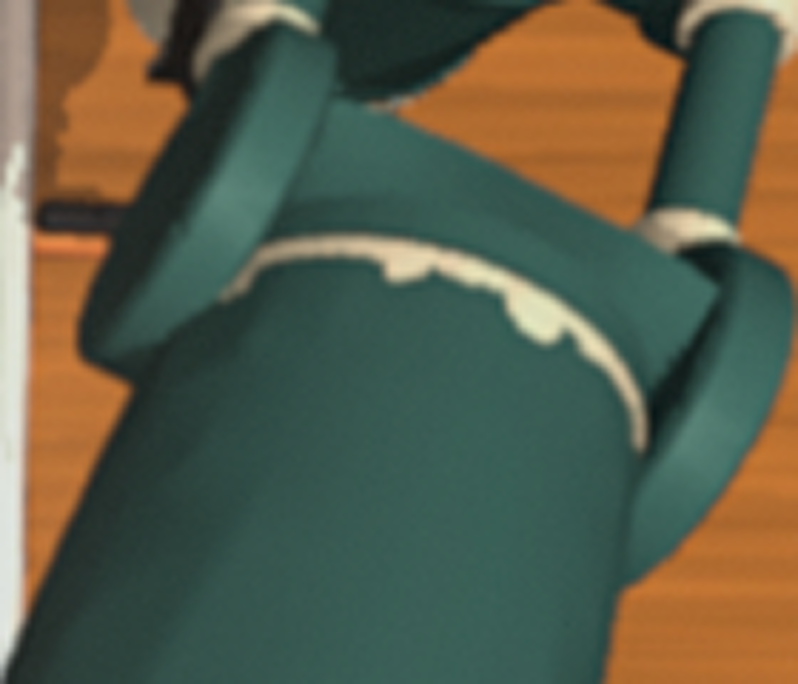

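Run:
```python
from h import *
P=lambda l:[(420+a/5.7-.41,170+b/5.7-.41) for a,b in l]
c=unproj('top',P([(535,451)]),.085); f=unproj('top',P([(510,300),(560,607)]),.085)
print('body c',c.round(4),'ax',(f[0]-f[1]).round(4),np.arctan2(*(f[0]-f[1])[[1,0]]))
p=unproj('top',P([(452,368),(568,357),(487,590),(607,578)]),.073); 
a=(p[0]+p[1])/2;b=(p[2]+p[3])/2; print('posts',a.round(4),b.round(4),'dist',np.linalg.norm(a-b),'c',((a+b)/2).round(4),'ang',np.arctan2(*(a-b)[[1,0]]), 'width',np.linalg.norm(p[0]-p[1]),np.linalg.norm(p[2]-p[3]))
```

```text
body c [[ 0.4784 -0.4419  0.085 ]] ax [0.122  0.0131 0.    ] 0.10713454485532914
posts [ 0.5158 -0.439   0.073 ] [ 0.4269 -0.449   0.073 ] dist 0.0894274962461478 c [ 0.4714 -0.444   0.073 ] ang 0.11148400713748918 width 0.0464315492433412 0.04746388520115438
```

Run:
```python
from h import *
s=st(); print(plan(s,(.476,-.4445,.16),-1.46))
```

```text
t 35.45 pos [ 0.5804 -0.2756  0.1627] F [-1.1  0.4  0.1] w 0.499
(array([-0.1771, -0.0897,  0.0025]), array([ 0.0018, -0.0006,  0.4378]))
```

Request:
apply_moves --plan '[[[-0.177,-0.0897,0,0,0,0.438,-0.4],[-0.177,-0.0897,0,0,0,0.438,-0.4],[-0.177,-0.0897,0,0,0,0.438,-0.4],[-0.177,-0.0897,0,0,0,0.438,-0.4],[-0.177,-0.0897,0,0,0,0.438,-0.4],[-0.177,-0.0897,0,0,0,0.438,-0.4],[-0.177,-0.0897,0,0,0,0.438,-0.4],[-0.177,-0.0897,0,0,0,0.438,-0.4]]]'

```text
time: 36.12
tool_pos: [0.4723, -0.4435, 0.1571]
tcp_rot: [-3.049, -0.742, 0.003]
wrist_force: [-0.2, -0.0, -0.4]
width: 0.7
```

Request:
apply_moves --plan '[[[0,0,0,0,0,0.12,-0.4],[0,0,0,0,0,0.12,-0.4],[0,0,0,0,0,0.12,-0.4],[0,0,0,0,0,0.12,-0.4],[0,0,0,0,0,0.12,-0.4],[0,0,0,0,0,0.12,-0.4],[0,0,0,0,0,0.12,-0.4],[0,0,0,0,0,0.12,-0.4]]]'

```text
time: 36.78
tool_pos: [0.4739, -0.4436, 0.1592]
tcp_rot: [-3.136, -0.172, 0.0]
wrist_force: [0.8, 0.6, -0.2]
width: 0.701
```

Run:
```python
from h import *
s=st(); print(s['q'].round(2),plan(s,(.476,-.4445,.12),-1.46))
crop('scene',190,130,310,220,6,'pics/d1.png');crop('top',420,170,560,290,5.7,'pics/d1t.png')
```

```text
t 36.78 pos [ 0.4739 -0.4436  0.1592] F [ 0.8  0.6 -0.2] w 0.701
[-0.79  0.27  1.74  0.    1.14  0.67] (array([0.002 , 0.0012, 0.0392]), array([-0.0001,  0.0001, -0.0003]))
```

View pics/d1.png

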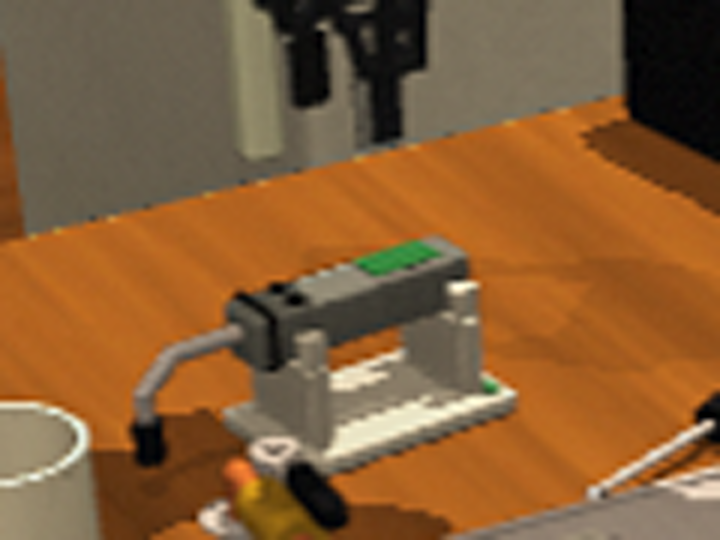

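View pics/d1t.png

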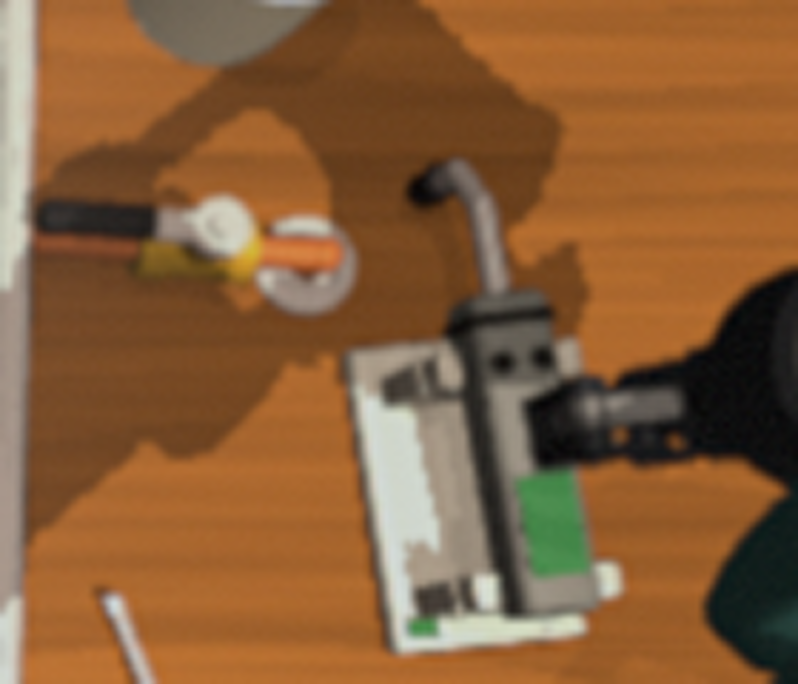

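Request:
apply_moves --plan '[[[0.002,0.001,0.02,0,0,0,-0.4],[0.002,0.001,0.05,0,0,0,-0.4],[0.002,0.001,0.06,0,0,0,-0.4],[0.002,0.001,0.06,0,0,0,-0.4],[0.002,0.001,0.06,0,0,0,-0.4],[0.002,0.001,0.06,0,0,0,-0.4],[0.002,0.001,0.06,0,0,0,-0.4],[0.002,0.001,0.06,0,0,0,-0.4]]]'

```text
time: 37.55
tool_pos: [0.4769, -0.4454, 0.1014]
tcp_rot: [3.135, 0.17, 0.003]
wrist_force: [0.1, 0.4, -0.5]
width: 0.702
```

Run:
```python
from h import *
s=st(); print(plan(s,(.476,-.4445,.053),-1.46))
crop('scene',190,130,310,220,6,'pics/d2.png')
```

```text
t 37.55 pos [ 0.4769 -0.4454  0.1014] F [ 0.1  0.4 -0.5] w 0.702
(array([-0.0009, -0.0012,  0.0484]), array([ 0.0007, -0.0006, -0.0008]))
```

View pics/d2.png

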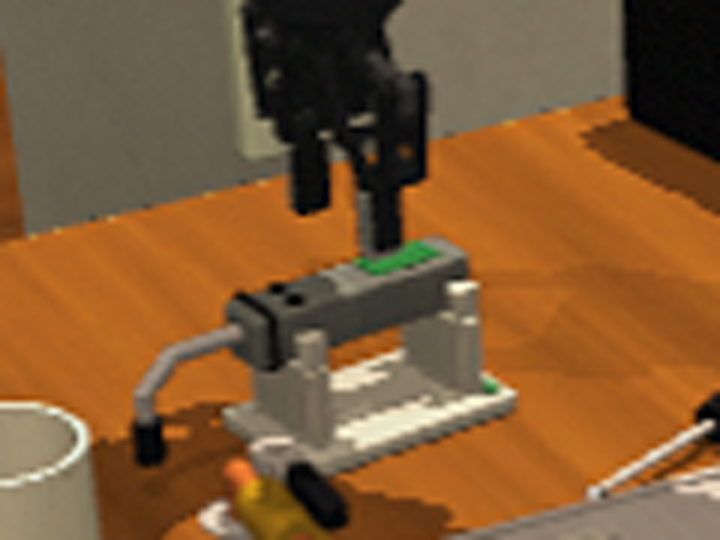

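Request:
apply_moves --plan '[[[-0.001,-0.001,0.02,0,0,0,-0.4],[-0.001,-0.001,0.035,0,0,0,-0.4],[-0.001,-0.001,0.044,0,0,0,-0.4],[-0.001,-0.001,0.049,0,0,0,-0.4],[-0.001,-0.001,0.049,0,0,0,-0.4],[-0.001,-0.001,0.049,0,0,0,-0.4],[-0.001,-0.001,0.049,0,0,0,-0.4],[-0.001,-0.001,0.049,0,0,0,-0.4]]]'

```text
time: 38.27
tool_pos: [0.4756, -0.4444, 0.0517]
tcp_rot: [3.135, 0.17, 0.002]
wrist_force: [0.6, 0.2, -0.2]
width: 0.696
```

Run:
```python
from h import *
s=st()
crop('scene',190,130,310,220,6,'pics/d3.png')
```

```text
t 38.27 pos [ 0.4756 -0.4444  0.0517] F [ 0.6  0.2 -0.2] w 0.696
```

View pics/d3.png

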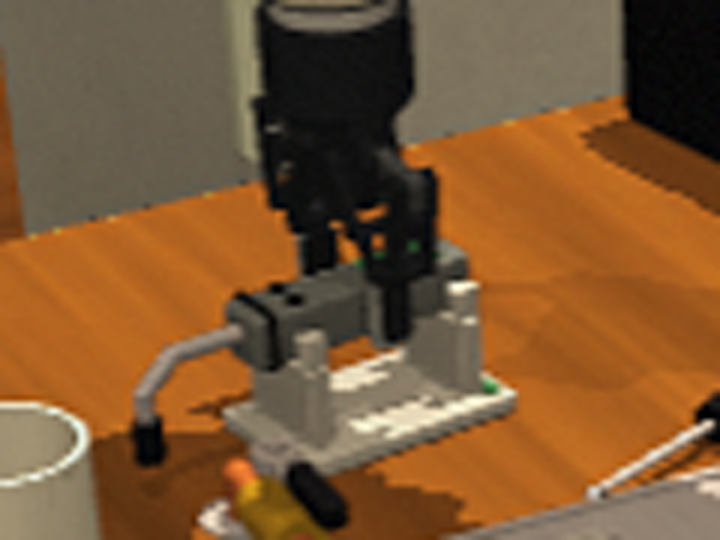

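Request:
apply_moves --plan '[[[0,0,0,0,0,0,1],[0,0,0,0,0,0,1],[0,0,0,0,0,0,1],[0,0,0,0,0,0,1],[0,0,0,0,0,0,1],[0,0,0,0,0,0,1],[0,0,0,0,0,0,1],[0,0,0,0,0,0,1]]]' --force 60

```text
time: 38.98
tool_pos: [0.4753, -0.4439, 0.0512]
tcp_rot: [3.136, 0.17, 0.001]
wrist_force: [-0.2, 1.6, 5.9]
width: 0.365
```

Run:
```python
from h import *
s=st(); print(s['tcp_rot'])
```

```text
t 38.98 pos [ 0.4753 -0.4439  0.0512] F [-0.2  1.6  5.9] w 0.365
[3.13637285e+00 1.69752946e-01 1.07196783e-03]
```

Request:
apply_moves --plan '[[[0,0,-0.01,0,0,0,1],[0,0,-0.03,0,0,0,1],[0,0,-0.06,0,0,0,1],[0,0,-0.09,0,0,0,1],[0,0,-0.12,0,0,0,1],[0,0,-0.15,0,0,0,1],[0,0,-0.17,0,0,0,1],[0,0,-0.17,0,0,0,1]]]'

```text
time: 39.65
tool_pos: [0.4768, -0.4457, 0.2264]
tcp_rot: [3.13, 0.169, 0.009]
wrist_force: [1.0, -0.5, -1.9]
width: 0.367
```

Run:
```python
from h import *
s=st(); print(s['torque'],s['tcp_rot'])
crop('scene',150,60,330,200,4.4,'pics/d4.png')
print(plan(s,(.5065,-.0512,.20),0.0))
```

```text
t 39.65 pos [ 0.4768 -0.4457  0.2264] F [ 1.  -0.5 -1.9] w 0.367
[-0.04048113 -0.01174775  0.00719982] [3.13015537 0.16925266 0.0092102 ]
(array([ 0.0719, -0.3892,  0.024 ]), array([ 3.100e-03,  2.000e-04, -4.656e-01]))
```

View pics/d4.png

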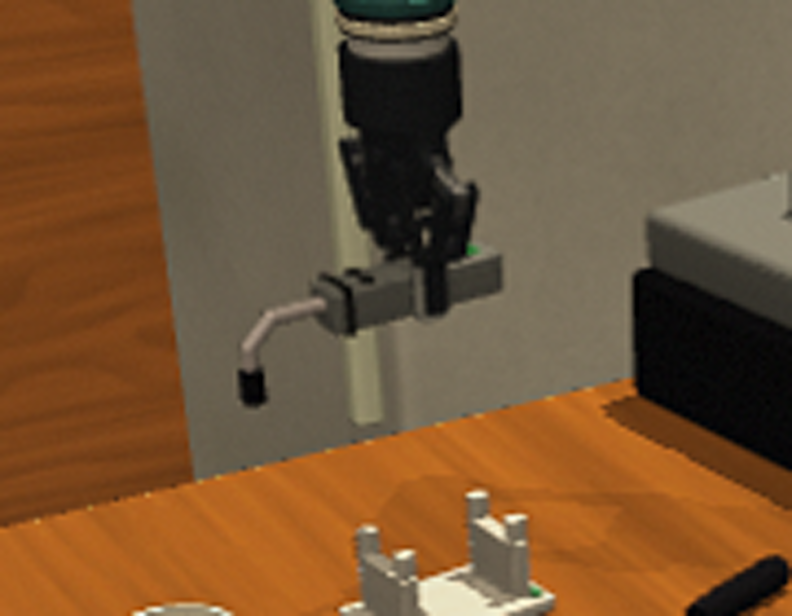

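```bash
cat >> h.py <<'E'
def tip(s,a=0.0):
    Rm=R.from_rotvec(s['tcp_rot']); return s['tool_pos']+Rm.apply([.12+a,0,.0312])
E
python3 - <<'E'
from h import *
s=st(); t=tip(s); print(t, proj('scene',[t]), proj('scene',[tip(s,.01)]))
im=read_camera('scene'); x0,y0,k=180,110,10
c=cv2.resize(im[y0:y0+55,x0:x0+75,::-1],None,fx=k,fy=k,interpolation=cv2.INTER_CUBIC)
for a,col in((0,(0,0,255)),(.01,(255,0,0)),(-.01,(0,255,0))):
    p=((proj('scene',[tip(s,a)])[0]-[x0,y0]+.5)*k-.5).round().astype(int); cv2.circle(c,tuple(map(int,p)),3,col,-1)
cv2.imwrite('pics/d5.png',c)
E
```

```text
t 39.7 pos [ 0.4759 -0.4448  0.2232] F [ 0.4 -0.1 -2.4] w 0.367
[ 0.59530938 -0.43195106  0.19237416] [[209.56054619 151.40738657]] [[206.40363994 152.28171528]]
```

View pics/d5.png

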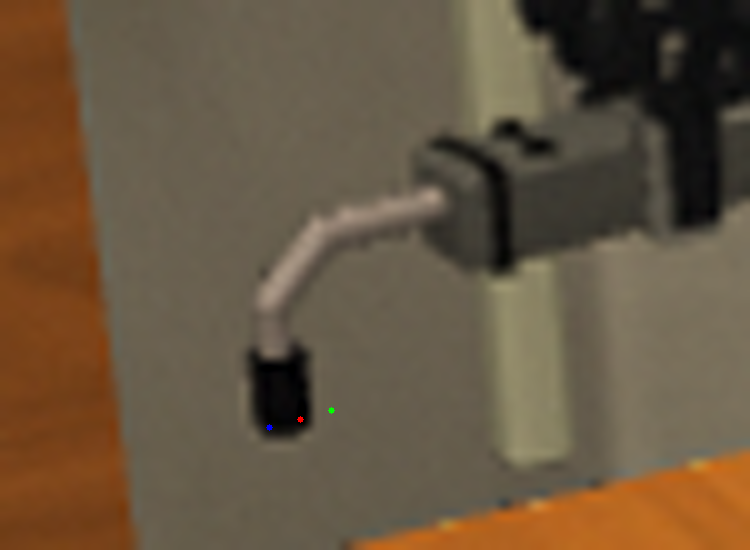

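Request:
apply_moves --plan '[[[0.072,-0.384,0.02,0.003,0,-0.4656,1],[0.072,-0.384,0.02,0.003,0,-0.4656,1],[0.072,-0.384,0.02,0.003,0,-0.4656,1],[0.072,-0.384,0.02,0.003,0,-0.4656,1],[0.072,-0.384,0.02,0.003,0,-0.4656,1],[0.072,-0.384,0.02,0.003,0,-0.4656,1],[0.072,-0.384,0.02,0.003,0,-0.4656,1],[0.072,-0.384,0.02,0.003,0,-0.4656,1]]]'

```text
time: 40.42
tool_pos: [0.498, -0.1093, 0.1998]
tcp_rot: [-2.658, -1.655, 0.007]
wrist_force: [1.3, -0.1, -2.7]
width: 0.369
```

Run:
```python
from h import *
s=st(); print(s['q'].round(2),plan(s,(.5065,-.0562,.17),0.0))
```

```text
t 40.42 pos [ 0.498  -0.1093  0.1998] F [ 1.3 -0.1 -2.7] w 0.369
[-0.27 -0.02  1.98  0.    1.19  0.19] (array([ 0.0514, -0.0155,  0.03  ]), array([-0.0034, -0.0014, -0.1455]))
```

Request:
apply_moves --plan '[[[0.0514,-0.0155,0.03,-0.001,0,-0.1455,1],[0.0514,-0.0155,0.03,-0.001,0,-0.1455,1],[0.0514,-0.0155,0.03,-0.001,0,-0.1455,1],[0.0514,-0.0155,0.03,-0.001,0,-0.1455,1],[0.0514,-0.0155,0.03,-0.001,0,-0.1455,1],[0.0514,-0.0155,0.03,-0.001,0,-0.1455,1],[0.0514,-0.0155,0.03,-0.001,0,-0.1455,1],[0.0514,-0.0155,0.03,-0.001,0,-0.1455,1]]]'

```text
time: 41.08
tool_pos: [0.509, -0.059, 0.1729]
tcp_rot: [-2.227, -2.21, -0.003]
wrist_force: [0.1, -0.5, -3.5]
width: 0.366
```

Run:
```python
from h import *
s=st(); print(s['tcp_rot'],plan(s,(.5065,-.0562,.116),0.0)); print(tip(s,.005))
im=read_camera('scene'); crop('scene',170,180,400,320,3.4,'pics/e1.png',im)
```

```text
t 41.08 pos [ 0.509  -0.059   0.1729] F [ 0.1 -0.5 -3.5] w 0.366
[-2.22679584 -2.2096572  -0.00292843] (array([ 0.0025, -0.0025,  0.0569]), array([-0.0006, -0.0014, -0.0025]))
[0.50994906 0.06615789 0.14223114]
```

View pics/e1.png

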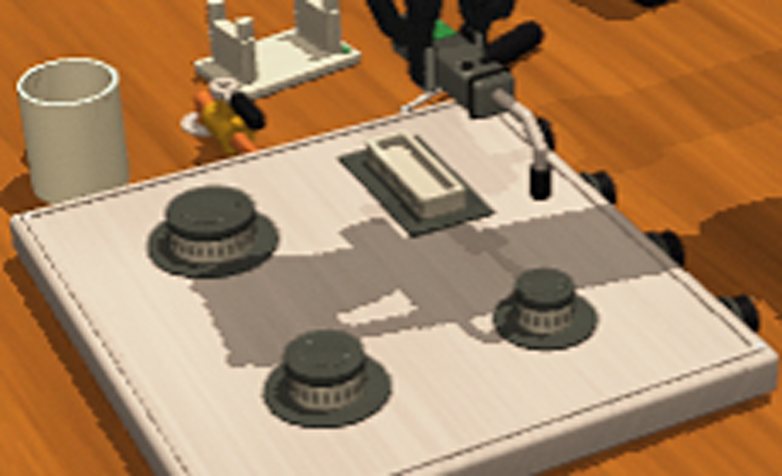

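Request:
apply_moves --plan '[[[0.0026,-0.003,0.01,0,0,-0.0025,1],[0.0026,-0.003,0.02,0,0,-0.0025,1],[0.0026,-0.003,0.03,0,0,-0.0025,1],[0.0026,-0.003,0.04,0,0,-0.0025,1],[0.0026,-0.003,0.047,0,0,-0.0025,1],[0.0026,-0.003,0.05,0,0,-0.0025,1],[0.0026,-0.003,0.05,0,0,-0.0025,1],[0.0026,-0.003,0.05,0,0,-0.0025,1]]]'

```text
time: 41.8
tool_pos: [0.5066, -0.0559, 0.1235]
tcp_rot: [-2.216, -2.221, -0.004]
wrist_force: [0.2, 0.6, -2.5]
width: 0.364
```

```bash
cat >> h.py <<'E'
def ovtip(fn,s,cap,box,k,a=.005,rc=.022):
    im=read_camera('scene'); x0,y0,x1,y1=box
    im=cv2.resize(im[y0:y1,x0:x1,::-1],None,fx=k,fy=k,interpolation=cv2.INTER_CUBIC)
    t=np.linspace(0,2*np.pi,60); tp=tip(s,a)
    for c,r,z,col in((tp,.008,tp[2],(0,0,255)),(cap,rc,.07,(255,0,0)),(cap,.002,.07,(255,0,0))):
        P=np.c_[c[0]+r*np.cos(t),c[1]+r*np.sin(t),np.full(60,z)]; p=(proj('scene',P)-[x0,y0]+.5)*k-.5
        cv2.polylines(im,[(p*8).round().astype(np.int32)],True,col,1,cv2.LINE_AA,3)
    cv2.imwrite(fn,im)
E
python3 - <<'E'
from h import *
s=st(); print(s['tcp_rot'],tip(s,.005)); ovtip('pics/e2.png',s,(.5065,.0688),(290,210,370,290),8)
E
```

```text
t 41.8 pos [ 0.5066 -0.0559  0.1235] F [ 0.2  0.6 -2.5] w 0.364
[-2.21632015 -2.22123351 -0.00387381] [0.50624692 0.06926999 0.09283722]
```

View pics/e2.png

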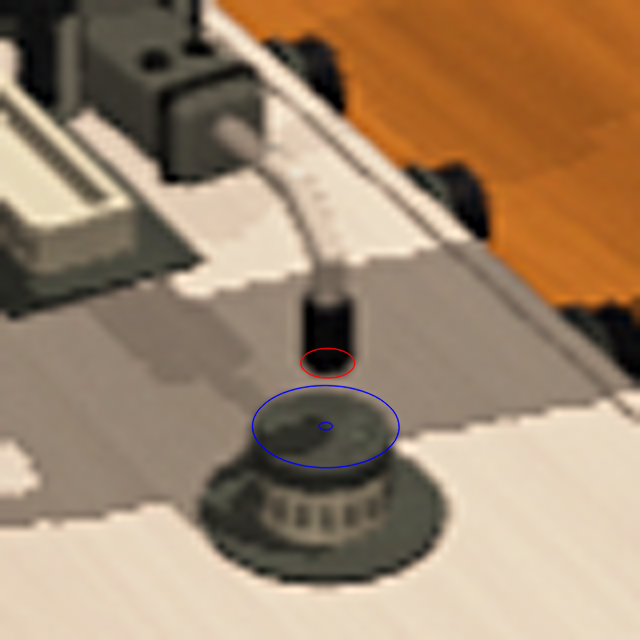

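Request:
apply_moves --plan '[[[0,0,0.003,0,0,0,1],[0,0,0.006,0,0,0,1],[0,0,0.006,0,0,0,1],[0,0,0.006,0,0,0,1],[0,0,0.006,0,0,0,1],[0,0,0.006,0,0,0,1],[0,0,0.006,0,0,0,1],[0,0,0.006,0,0,0,1]]]'

```text
time: 42.52
tool_pos: [0.5067, -0.0558, 0.1178]
tcp_rot: [-2.217, -2.222, -0.005]
wrist_force: [0.4, 0.7, -2.7]
width: 0.365
```

Request:
apply_moves --plan '[[[0,0,0,0,0,0,1],[0,0,0,0,0,0,1],[0,0,0,0,0,0,1],[0,0,0,0,0,0,1],[0,0,0,0,0,0,1],[0,0,0,0,0,0,1],[0,0,0,0,0,0,1],[0,0,0,0,0,0,1]]]'

```text
time: 43.18
tool_pos: [0.5066, -0.0558, 0.1177]
tcp_rot: [-2.217, -2.222, -0.004]
wrist_force: [-0.4, 0.5, -2.4]
width: 0.367
```

Request:
apply_moves --plan '[[[0,0,0,0,0,0,1],[0,0,0,0,0,0,1],[0,0,0,0,0,0,1],[0,0,0,0,0,0,1],[0,0,0,0,0,0,1],[0,0,0,0,0,0,1],[0,0,0,0,0,0,1],[0,0,0,0,0,0,1]]]'

```text
time: 43.85
tool_pos: [0.5065, -0.0558, 0.1177]
tcp_rot: [-2.216, -2.222, -0.004]
wrist_force: [0.4, 0.5, -3.2]
width: 0.366
```

Request:
apply_moves --plan '[[[0,0,0,0,0,0,1],[0,0,0,0,0,0,1],[0,0,0,0,0,0,1],[0,0,0,0,0,0,1],[0,0,0,0,0,0,1],[0,0,0,0,0,0,1],[0,0,0,0,0,0,1],[0,0,0,0,0,0,1]]]'

```text
time: 44.52
tool_pos: [0.5065, -0.0558, 0.1177]
tcp_rot: [-2.216, -2.222, -0.004]
wrist_force: [-0.9, -0.1, -3.3]
width: 0.365
```

Request:
apply_moves --plan '[[[0,0,0,0,0,0,1],[0,0,0,0,0,0,1],[0,0,0,0,0,0,1],[0,0,0,0,0,0,1],[0,0,0,0,0,0,1],[0,0,0,0,0,0,1],[0,0,0,0,0,0,1],[0,0,0,0,0,0,1]]]'

```text
time: 45.18
tool_pos: [0.5066, -0.0558, 0.1177]
tcp_rot: [-2.216, -2.222, -0.004]
wrist_force: [0.6, -0.1, -3.0]
width: 0.363
```

Request:
apply_moves --plan '[[[0,0,0,0,0,0,1],[0,0,0,0,0,0,1],[0,0,0,0,0,0,1],[0,0,0,0,0,0,1],[0,0,0,0,0,0,1],[0,0,0,0,0,0,1],[0,0,0,0,0,0,1],[0,0,0,0,0,0,1]]]'

```text
time: 45.85
tool_pos: [0.5065, -0.0558, 0.1177]
tcp_rot: [-2.217, -2.222, -0.004]
wrist_force: [-0.3, 0.0, -3.3]
width: 0.364
```

Run:
```python
from h import *
s=st(); print(tip(s,.005), plan(s,(.6764,.0609-.125,.17),0.0)); crop('scene',170,180,400,320,3.4,'pics/e3.png')
```

```text
t 45.85 pos [ 0.5065 -0.0558  0.1177] F [-0.3  0.  -3.3] w 0.364
[0.50625069 0.06931285 0.08705212] (array([-0.0084,  0.1698, -0.0524]), array([-0.0002, -0.0014,  0.0007]))
```

View pics/e3.png

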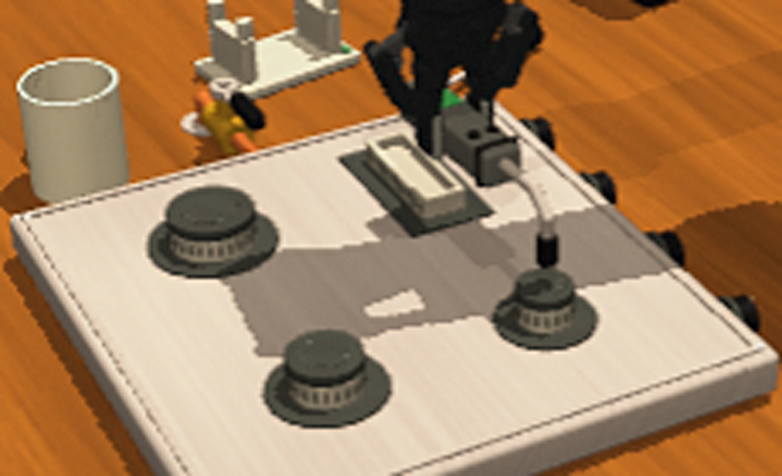

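Request:
apply_moves --plan '[[[0,0,-0.02,0,0,0,1],[0,0,-0.045,0,0,0,1],[-0.008,0.17,-0.045,0,0,0,1],[-0.008,0.17,-0.045,0,0,0,1],[-0.008,0.17,-0.045,0,0,0,1],[-0.008,0.17,-0.045,0,0,0,1],[-0.008,0.17,-0.045,0,0,0,1],[-0.008,0.17,-0.045,0,0,0,1]]]'

```text
time: 46.57
tool_pos: [0.6784, -0.0637, 0.161]
tcp_rot: [-2.216, -2.221, -0.003]
wrist_force: [-0.2, -0.1, -3.5]
width: 0.367
```

Request:
apply_moves --plan '[[[0,0,0,0,0,0,1],[0,0,0,0,0,0,1],[0,0,0.01,0,0,0,1],[0,0,0.02,0,0,0,1],[0,0,0.03,0,0,0,1],[0,0,0.036,0,0,0,1],[0,0,0.036,0,0,0,1],[0,0,0.036,0,0,0,1]]]'

```text
time: 47.23
tool_pos: [0.6756, -0.0633, 0.1254]
tcp_rot: [-2.215, -2.22, -0.002]
wrist_force: [0.4, 0.2, -2.2]
width: 0.37
```

Run:
```python
from h import *
s=st(); print(s['tcp_rot'],tip(s,.005)); ovtip('pics/e4.png',s,(.6764,.0609),(225,210,305,290),7.5,rc=.028)
```

```text
t 47.23 pos [ 0.6756 -0.0633  0.1254] F [ 0.4  0.2 -2.2] w 0.37
[-2.21532215 -2.22031452 -0.00230989] [0.67523933 0.06180248 0.09477342]
```

View pics/e4.png

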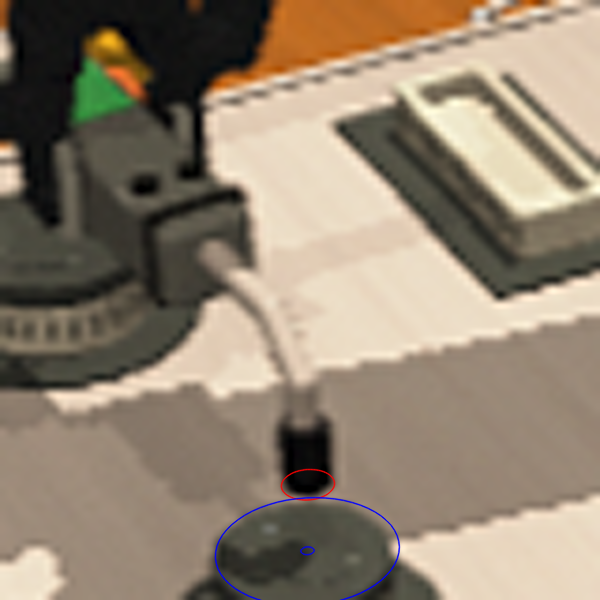

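Good. I'll lower 7 mm and hold.

Request:
apply_moves --plan '[[[-0.0005,0.001,0.003,0,0,0,1],[-0.0005,0.001,0.007,0,0,0,1],[-0.0005,0.001,0.007,0,0,0,1],[-0.0005,0.001,0.007,0,0,0,1],[-0.0005,0.001,0.007,0,0,0,1],[-0.0005,0.001,0.007,0,0,0,1],[-0.0005,0.001,0.007,0,0,0,1],[-0.0005,0.001,0.007,0,0,0,1]]]'

```text
time: 47.95
tool_pos: [0.6777, -0.064, 0.1198]
tcp_rot: [-2.217, -2.222, -0.005]
wrist_force: [0.2, -0.2, -2.6]
width: 0.37
```

Request:
apply_moves --plan '[[[0,0,0,0,0,0,1],[0,0,0,0,0,0,1],[0,0,0,0,0,0,1],[0,0,0,0,0,0,1],[0,0,0,0,0,0,1],[0,0,0,0,0,0,1],[0,0,0,0,0,0,1],[0,0,0,0,0,0,1]]]'

```text
time: 48.62
tool_pos: [0.6776, -0.0639, 0.1196]
tcp_rot: [-2.216, -2.222, -0.004]
wrist_force: [0.4, -0.6, -3.4]
width: 0.364
```

Request:
apply_moves --plan '[[[0,0,0,0,0,0,1],[0,0,0,0,0,0,1],[0,0,0,0,0,0,1],[0,0,0,0,0,0,1],[0,0,0,0,0,0,1],[0,0,0,0,0,0,1],[0,0,0,0,0,0,1],[0,0,0,0,0,0,1]]]'

```text
time: 49.28
tool_pos: [0.6776, -0.0639, 0.1196]
tcp_rot: [-2.217, -2.222, -0.004]
wrist_force: [-0.3, -0.9, -1.9]
width: 0.366
```

Request:
apply_moves --plan '[[[0,0,0,0,0,0,1],[0,0,0,0,0,0,1],[0,0,0,0,0,0,1],[0,0,0,0,0,0,1],[0,0,0,0,0,0,1],[0,0,0,0,0,0,1],[0,0,0,0,0,0,1],[0,0,0,0,0,0,1]]]'

```text
time: 49.95
tool_pos: [0.6775, -0.0639, 0.1195]
tcp_rot: [-2.216, -2.221, -0.004]
wrist_force: [-0.7, -0.7, -2.8]
width: 0.367
```

Request:
apply_moves --plan '[[[0,0,0,0,0,0,1],[0,0,0,0,0,0,1],[0,0,0,0,0,0,1],[0,0,0,0,0,0,1],[0,0,0,0,0,0,1],[0,0,0,0,0,0,1],[0,0,0,0,0,0,1],[0,0,0,0,0,0,1]]]'

```text
time: 50.62
tool_pos: [0.6776, -0.0639, 0.1196]
tcp_rot: [-2.216, -2.222, -0.004]
wrist_force: [-0.8, -0.1, -2.8]
width: 0.367
```

Request:
apply_moves --plan '[[[0,0,0,0,0,0,1],[0,0,0,0,0,0,1],[0,0,0,0,0,0,1],[0,0,0,0,0,0,1],[0,0,0,0,0,0,1],[0,0,0,0,0,0,1],[0,0,0,0,0,0,1],[0,0,0,0,0,0,1]]]'

```text
time: 51.28
tool_pos: [0.6776, -0.0639, 0.1196]
tcp_rot: [-2.216, -2.222, -0.004]
wrist_force: [0.4, 1.1, -1.7]
width: 0.364
```

Run:
```python
from h import *
s=st(); print(tip(s,.005), plan(s,(.6665,-.1486-.125,.165),0.0)); crop('scene',170,180,400,320,3.4,'pics/e5.png')
```

```text
t 51.28 pos [ 0.6776 -0.0639  0.1196] F [ 0.4  1.1 -1.7] w 0.364
[0.67728476 0.06119198 0.08894919] (array([-0.2094, -0.0116, -0.0463]), array([-0.0002, -0.0014,  0.0007]))
```

View pics/e5.png

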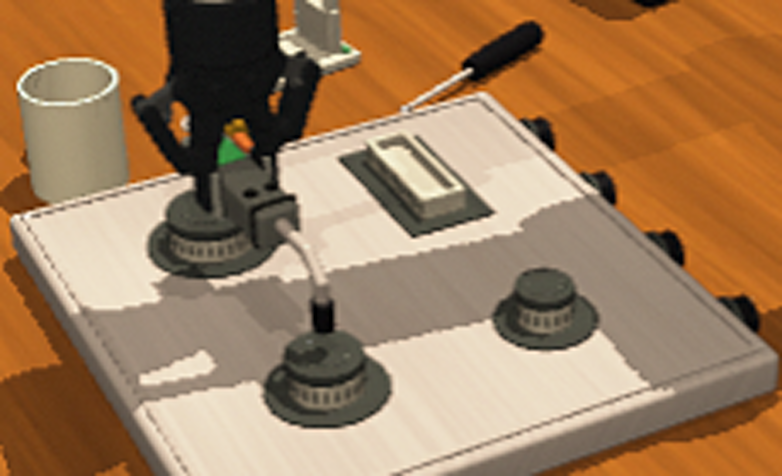

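Request:
apply_moves --plan '[[[0,0,-0.02,0,0,0,1],[0,0,-0.046,0,0,0,1],[-0.2094,-0.011,-0.046,0,0,0,1],[-0.2094,-0.011,-0.046,0,0,0,1],[-0.2094,-0.011,-0.046,0,0,0,1],[-0.2094,-0.011,-0.046,0,0,0,1],[-0.2094,-0.011,-0.046,0,0,0,1],[-0.2094,-0.011,-0.046,0,0,0,1]]]'

```text
time: 52.0
tool_pos: [0.666, -0.2821, 0.1648]
tcp_rot: [2.224, 2.218, -0.001]
wrist_force: [-0.7, 0.0, -2.7]
width: 0.366
```

Request:
apply_moves --plan '[[[0,0,0,0,0,0,1],[0,0,0,0,0,0,1],[0,0,0.01,0,0,0,1],[0,0,0.02,0,0,0,1],[0,0,0.03,0,0,0,1],[0,0,0.036,0,0,0,1],[0,0,0.036,0,0,0,1],[0,0,0.036,0,0,0,1]]]'

```text
time: 52.67
tool_pos: [0.6664, -0.2724, 0.1272]
tcp_rot: [-2.214, -2.221, -0.003]
wrist_force: [0.3, 0.1, -2.2]
width: 0.364
```

Run:
```python
from h import *
s=st(); print(s['tcp_rot'],tip(s,.005)); ovtip('pics/e6.png',s,(.6665,-.1486),(180,190,280,270),7,rc=.034)
```

```text
t 52.67 pos [ 0.6664 -0.2724  0.1272] F [ 0.3  0.1 -2.2] w 0.364
[-2.21388737 -2.22091444 -0.00288629] [ 0.6659444  -0.14726551  0.09664969]
```

View pics/e6.png

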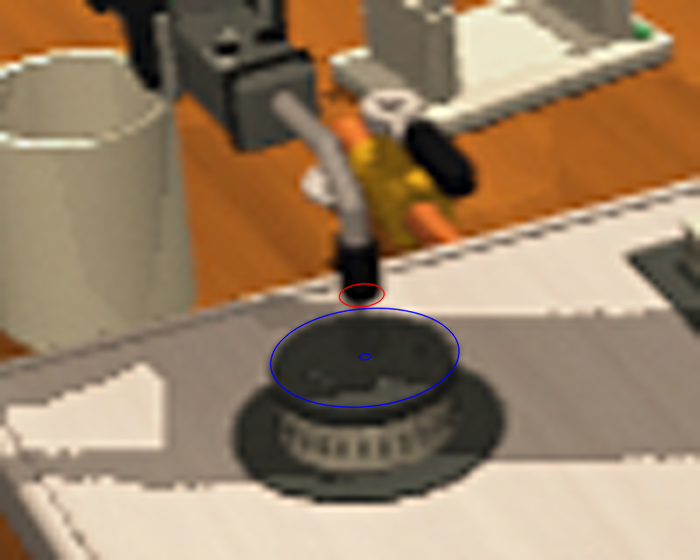

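Request:
apply_moves --plan '[[[-0.001,0,0.004,0,0,0,1],[-0.001,0,0.009,0,0,0,1],[-0.001,0,0.009,0,0,0,1],[-0.001,0,0.009,0,0,0,1],[-0.001,0,0.009,0,0,0,1],[-0.001,0,0.009,0,0,0,1],[-0.001,0,0.009,0,0,0,1],[-0.001,0,0.009,0,0,0,1]]]'

```text
time: 53.38
tool_pos: [0.6672, -0.2745, 0.1199]
tcp_rot: [-2.217, -2.222, -0.005]
wrist_force: [0.8, -0.6, -3.7]
width: 0.364
```

Request:
apply_moves --plan '[[[0,0,0,0,0,0,1],[0,0,0,0,0,0,1],[0,0,0,0,0,0,1],[0,0,0,0,0,0,1],[0,0,0,0,0,0,1],[0,0,0,0,0,0,1],[0,0,0,0,0,0,1],[0,0,0,0,0,0,1]]]'

```text
time: 54.05
tool_pos: [0.6671, -0.2744, 0.1197]
tcp_rot: [-2.216, -2.222, -0.004]
wrist_force: [0.1, 0.0, -3.7]
width: 0.366
```

Request:
apply_moves --plan '[[[0,0,0,0,0,0,1],[0,0,0,0,0,0,1],[0,0,0,0,0,0,1],[0,0,0,0,0,0,1],[0,0,0,0,0,0,1],[0,0,0,0,0,0,1],[0,0,0,0,0,0,1],[0,0,0,0,0,0,1]]]'

```text
time: 54.72
tool_pos: [0.6671, -0.2743, 0.1197]
tcp_rot: [-2.216, -2.222, -0.004]
wrist_force: [-0.3, -0.1, -2.3]
width: 0.366
```

Request:
apply_moves --plan '[[[0,0,0,0,0,0,1],[0,0,0,0,0,0,1],[0,0,0,0,0,0,1],[0,0,0,0,0,0,1],[0,0,0,0,0,0,1],[0,0,0,0,0,0,1],[0,0,0,0,0,0,1],[0,0,0,0,0,0,1]]]'

```text
time: 55.38
tool_pos: [0.667, -0.2744, 0.1197]
tcp_rot: [-2.216, -2.222, -0.004]
wrist_force: [0.1, 0.1, -2.4]
width: 0.367
```

Request:
apply_moves --plan '[[[0,0,0,0,0,0,1],[0,0,0,0,0,0,1],[0,0,0,0,0,0,1],[0,0,0,0,0,0,1],[0,0,0,0,0,0,1],[0,0,0,0,0,0,1],[0,0,0,0,0,0,1],[0,0,0,0,0,0,1]]]'

```text
time: 56.05
tool_pos: [0.6671, -0.2744, 0.1197]
tcp_rot: [-2.216, -2.221, -0.004]
wrist_force: [0.4, -0.1, -3.1]
width: 0.368
```

Request:
apply_moves --plan '[[[0,0,0,0,0,0,1],[0,0,0,0,0,0,1],[0,0,0,0,0,0,1],[0,0,0,0,0,0,1],[0,0,0,0,0,0,1],[0,0,0,0,0,0,1],[0,0,0,0,0,0,1],[0,0,0,0,0,0,1]]]'

```text
time: 56.72
tool_pos: [0.6671, -0.2744, 0.1197]
tcp_rot: [-2.216, -2.222, -0.004]
wrist_force: [0.4, 0.1, -2.1]
width: 0.365
```

Run:
```python
from h import *
s=st(); print(tip(s,.005), plan(s,(.4753,-.4439,.22),-1.462)); crop('scene',170,180,400,320,3.4,'pics/e7.png')
```

```text
t 56.72 pos [ 0.6671 -0.2744  0.1197] F [ 0.4  0.1 -2.1] w 0.365
[ 0.66674973 -0.14924044  0.08901857] (array([-0.1686, -0.1922, -0.101 ]), array([-0.0011, -0.001 ,  0.4661]))
```

View pics/e7.png

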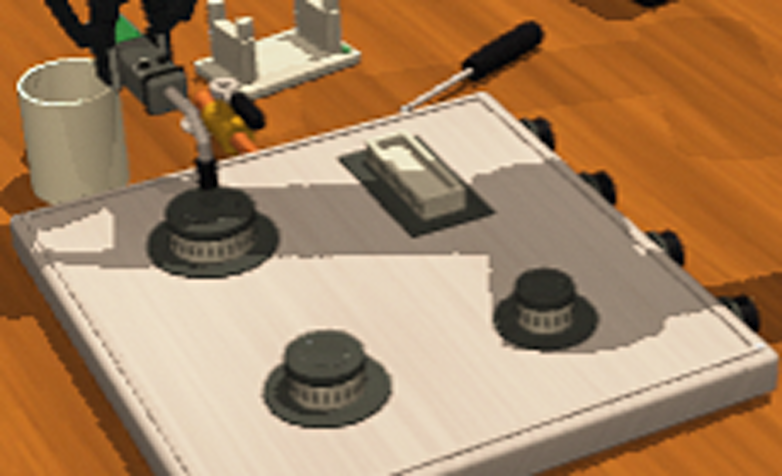

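Request:
apply_moves --plan '[[[0,0,-0.03,0,0,0,1],[0,0,-0.07,0,0,0,1],[0,0,-0.1,0,0,0,1],[0,0,-0.1,0,0,0,1],[-0.169,-0.192,-0.1,0,0,0.466,1],[-0.169,-0.192,-0.1,0,0,0.466,1],[-0.169,-0.192,-0.1,0,0,0.466,1],[-0.169,-0.192,-0.1,0,0,0.466,1]]]'

```text
time: 57.43
tool_pos: [0.5408, -0.3856, 0.2183]
tcp_rot: [-2.7, -1.597, -0.002]
wrist_force: [0.4, -0.7, -2.1]
width: 0.366
```

Run:
```python
from h import *
s=st(); print(s['tcp_rot'],plan(s,(.4753,-.4439,.20),-1.462))
```

```text
t 57.43 pos [ 0.5408 -0.3856  0.2183] F [ 0.4 -0.7 -2.1] w 0.366
[-2.70009839e+00 -1.59693857e+00 -2.09441099e-03] (array([-0.0827, -0.0292,  0.0181]), array([-0.0015, -0.0005,  0.3054]))
```

Request:
apply_moves --plan '[[[-0.0827,-0.0292,0.01,0,0,0.3054,1],[-0.0827,-0.0292,0.01,0,0,0.3054,1],[-0.0827,-0.0292,0.01,0,0,0.3054,1],[-0.0827,-0.0292,0.01,0,0,0.3054,1],[-0.0827,-0.0292,0.01,0,0,0.3054,1],[-0.0827,-0.0292,0.01,0,0,0.3054,1],[-0.0827,-0.0292,0.01,0,0,0.3054,1],[-0.0827,-0.0292,0.01,0,0,0.3054,1]]]'

```text
time: 58.1
tool_pos: [0.4766, -0.4437, 0.2081]
tcp_rot: [-3.132, -0.168, 0.001]
wrist_force: [-0.4, 1.6, -2.6]
width: 0.366
```

Run:
```python
from h import *
s=st(); print(s['tcp_rot'],plan(s,(.4753,-.4439,.11),-1.462))
```

```text
t 58.1 pos [ 0.4766 -0.4437  0.2081] F [-0.4  1.6 -2.6] w 0.366
[-3.13189229e+00 -1.68331293e-01  1.46227378e-03] (array([-0.0013,  0.0006,  0.0981]), array([-0.0017,  0.0002, -0.0004]))
```

Request:
apply_moves --plan '[[[-0.001,0.0003,0.02,0,0,0,1],[-0.001,0.0003,0.04,0,0,0,1],[-0.001,0.0003,0.07,0,0,0,1],[-0.001,0.0003,0.1,0,0,0,1],[-0.001,0.0003,0.1,0,0,0,1],[-0.001,0.0003,0.1,0,0,0,1],[-0.001,0.0003,0.1,0,0,0,1],[-0.001,0.0003,0.1,0,0,0,1]]]'

```text
time: 58.77
tool_pos: [0.4775, -0.4453, 0.1117]
tcp_rot: [-3.135, -0.178, -0.004]
wrist_force: [0.8, -0.7, -2.3]
width: 0.369
```

Request:
apply_moves --plan '[[[0,0,0,0,0,0,1],[0,0,0,0,0,0,1],[0,0,0,0,0,0,1],[0,0,0,0,0,0,1],[0,0,0,0,0,0,1],[0,0,0,0,0,0,1],[0,0,0,0,0,0,1],[0,0,0,0,0,0,1]]]'

```text
time: 59.43
tool_pos: [0.476, -0.4438, 0.1089]
tcp_rot: [-3.132, -0.178, 0.001]
wrist_force: [0.3, -0.1, -3.1]
width: 0.372
```

Run:
```python
from h import *
s=st(); print(s['tcp_rot'],plan(s,(.4753,-.4439,.0515),-1.462)); crop('scene',190,130,310,220,6,'pics/f1.png')
```

```text
t 59.43 pos [ 0.476  -0.4438  0.1089] F [ 0.3 -0.1 -3.1] w 0.372
[-3.13191534e+00 -1.78107213e-01  6.99359067e-04] (array([-0.0007,  0.0003,  0.0574]), array([-0.0015,  0.0001,  0.0015]))
```

View pics/f1.png

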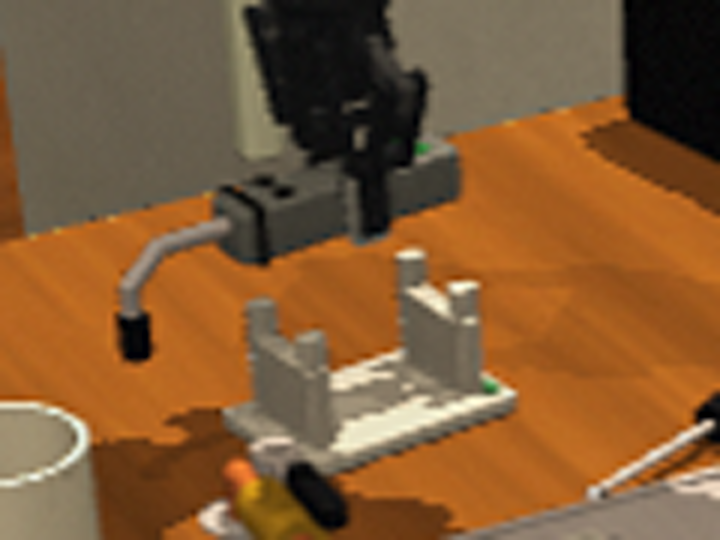

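Request:
apply_moves --plan '[[[-0.0006,0.0003,0.01,-0.0015,0,0.0015,1],[-0.0006,0.0003,0.02,-0.0015,0,0.0015,1],[-0.0006,0.0003,0.03,-0.0015,0,0.0015,1],[-0.0006,0.0003,0.037,-0.0015,0,0.0015,1],[-0.0006,0.0003,0.043,-0.0015,0,0.0015,1],[-0.0006,0.0003,0.048,-0.0015,0,0.0015,1],[-0.0006,0.0003,0.05,-0.0015,0,0.0015,1],[-0.0006,0.0003,0.05,-0.0015,0,0.0015,1]]]'

```text
time: 60.15
tool_pos: [0.4752, -0.4437, 0.0582]
tcp_rot: [-3.136, -0.171, 0.001]
wrist_force: [-0.1, -0.8, -3.3]
width: 0.362
```

Run:
```python
from h import *
s=st(); print(s['tcp_rot'],plan(s,(.4753,-.4439,.0512),-1.462))
```

```text
t 60.15 pos [ 0.4752 -0.4437  0.0582] F [-0.1 -0.8 -3.3] w 0.362
[-3.13630509e+00 -1.71009425e-01  1.36854179e-03] (array([0.0001, 0.0002, 0.007 ]), array([-0.0002,  0.0003,  0.    ]))
```

Request:
apply_moves --plan '[[[0,0,0.002,0,0,0,1],[0,0,0.004,0,0,0,1],[0,0,0.006,0,0,0,1],[0,0,0.007,0,0,0,1],[0,0,0.007,0,0,0,1],[0,0,0.007,0,0,0,1],[0,0,0.007,0,0,0,1],[0,0,0.007,0,0,0,1]]]'

```text
time: 60.82
tool_pos: [0.4756, -0.4441, 0.0522]
tcp_rot: [3.136, 0.171, 0.0]
wrist_force: [-0.5, 0.1, -2.5]
width: 0.365
```

Request:
apply_moves --plan '[[[0,0,0.001,0,0,0,1],[0,0,0.0015,0,0,0,1],[0,0,0.0015,0,0,0,1],[0,0,0.0015,0,0,0,1],[0,0,0.0015,0,0,0,-0.4],[0,0,0.0015,0,0,0,-0.4],[0,0,0.0015,0,0,0,-0.4],[0,0,0.0015,0,0,0,-0.4]]]'

```text
time: 61.48
tool_pos: [0.4756, -0.4441, 0.0506]
tcp_rot: [3.136, 0.171, 0.0]
wrist_force: [0.2, -0.1, 0.3]
width: 0.7
```

Request:
apply_moves --plan '[[[0,0,0,0,0,0,-0.4],[0,0,-0.02,0,0,0,-0.4],[0,0,-0.05,0,0,0,-0.4],[0,0,-0.09,0,0,0,-0.4],[0,0,-0.13,0,0,0,-0.4],[0,0,-0.15,0,0,0,-0.4],[0,0,-0.15,0,0,0,-0.4],[0,0,-0.15,0,0,0,-0.4]]]'

```text
time: 62.15
tool_pos: [0.4765, -0.445, 0.203]
tcp_rot: [3.133, 0.171, 0.005]
wrist_force: [-0.3, -0.0, -1.2]
width: 0.703
```

Run:
```python
from h import *
s=st(); crop('scene',190,130,310,220,6,'pics/f2.png'); crop('scene',170,140,400,320,3.4,'pics/f3.png'); crop('top',420,170,560,290,5.7,'pics/f2t.png')
```

```text
t 62.15 pos [ 0.4765 -0.445   0.203 ] F [-0.3 -0.  -1.2] w 0.703
```

View pics/f2.png

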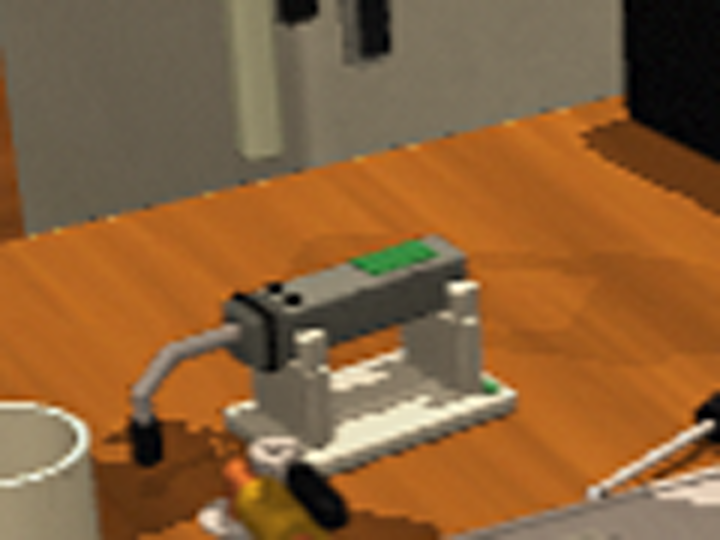

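View pics/f3.png

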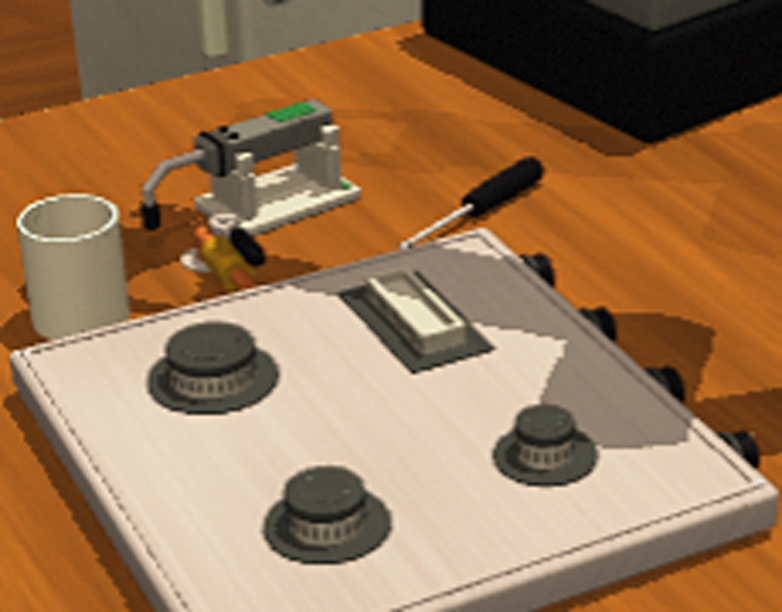

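View pics/f2t.png

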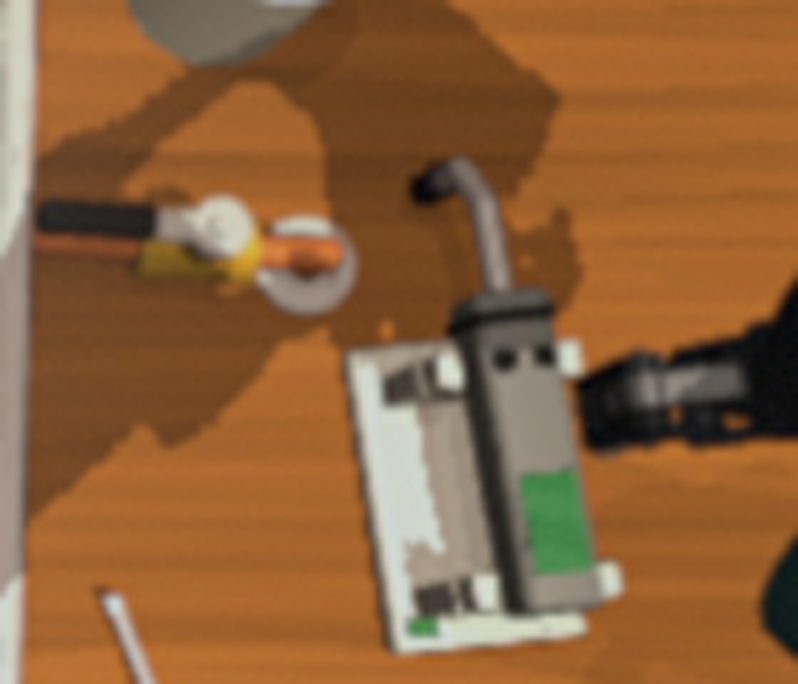

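The detector is back in both saddles, within a pixel of where it started. All three caps are home, the lever is in line with the pipe, and the mug and screwdriver have not moved. I'll hand the job in.

Run:
```python
from h import *
from workcell import bot
s=st(); print(np.abs(s['joint_vel']).max()); print(bot.finish_job())
```

```text
t 62.3 pos [ 0.4745 -0.443   0.1982] F [ 1.2  0.5 -0.8] w 0.702
0.010972872204479431
the job is handed in; nothing more can be done
None
```

I finished the job and handed it in at 62 s of the 210 s allowed; the hand-in gives no verdict, so success rests on my own checks.

- **Caps:** I refitted the large, medium and small caps and pressed each one home. Each stopped at about the expected seated height with 18–29 N of push, and in the last picture all three sit level. The long cap was not on the mat, so its burner stays bare. I left the orange look-alikes alone.
- **Gas:** I turned the cock to its hard stop only after all three caps were in. In the last top view the lever lies in line with the pipe.
- **Checks:** I held the detector nose about 17–19 mm above the middle of the small, then medium, then large cap for over 3 s each. By the arm readings it stayed within about 1 mm of centre, and the wrist force showed only the detector's weight, so no sign of contact.
- **Detector and the rest:** The detector is back in both saddles, level, nose at the +x end, within about a pixel of where it lay. The mug and screwdriver look unmoved. The gripper is open and clear, about 0.2 m above the worktop.

**Disagreements:** The top and scene cameras differed by about 2–3 mm on the hob, and by about 7 mm for the medium cap. I settled these with the arm readings at each grip and picture overlays. I also measured the detector's 5 mm lengthwise grip offset from a picture and allowed for it. No check failed.

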